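# Roll two hook carriers hook-up and hang them behind the rail's lip

### The job

Two hook carriers with hexagonal bodies lie tipped over on the bench. Turn them hook up and hang them on the white rail, one on each side of its middle stop: carry each hook over the raised lip on the rail's near side and lower it until its tip sits fully down on the channel floor behind the lip and the carrier hangs upright and free. Leave the jar, tape roll, screwdriver and parts bin where they are.

Things in the scene. Friction and masses are not known exactly. Their poses are not given: they have to be found in the camera images.
- carrier_a_center (a point): hook carrier, an aluminium hexagonal prism, 48 mm across flats, 50 mm long, with a steel strap hook on one face; this is the prism's middle. Own y: along the prism (flat ends at y = +-25 mm); own z: towards the hook's face. 0.2 to 0.45 kg, mostly prism. Starts on a flat with the hook leaning 60 deg from upright to its own -x; stands steadily hook-up too.
- carrier_a_tip (a point): lower end of carrier a's hook tip, 135 mm along z from the prism's middle; same axes. Strap 14 wide, 4 thick, in the carrier's xz plane (mm from prism's middle): up at x=8 from z=24 to 74, slants to x=-24 at z=104, up to z=157, a bridge over to x=2 (underside z=153), tip down at x=0 to z=135.
- carrier_b_center (a point): hook carrier, an aluminium hexagonal prism, 48 mm across flats, 50 mm long, with a steel strap hook on one face; this is the prism's middle. Own y: along the prism (flat ends at y = +-25 mm); own z: towards the hook's face. 0.2 to 0.45 kg, mostly prism. Starts on a flat with the hook leaning 60 deg from upright to its own +x; stands steadily hook-up too.
- carrier_b_tip (a point): lower end of carrier b's hook tip, 135 mm along z from the prism's middle; same axes. Strap 14 wide, 4 thick, in the carrier's xz plane (mm from prism's middle): up at x=8 from z=24 to 74, slants to x=-24 at z=104, up to z=157, a bridge over to x=2 (underside z=153), tip down at x=0 to z=135.
- rail_channel (a point): fixed white rail, 360 mm long: middle of its channel floor, 255 mm above the bench. y along the rail, x across it away from the robot, z up. In mm here: channel x -8 to 8; floor 6 thick; lip on the robot's side x -12 to -8, 12 high; back wall x 8 to 12, 30 high; dark middle stop y -6 to 6, end stops beyond |y| 166, all 36 high.
- rail_foot (a point): bench level under the middle of the rail's channel, same axes. In mm here: posts at |y| 162 to 182, x -12 to 12, up to the rail, on foot plates (|y| 147 to 197, x -30 to 70, 8 thick); nothing stands under the rail between the posts. A seated carrier's strap rises on the robot's side of the lip, its own x along the rail's x, its prism's middle 120 mm above the bench.
- jar_center (a point): bystander: white closed jar, 52 mm diameter, 65 mm high; its middle.
- tape_center (a point): bystander: roll of paper tape lying flat, 84 mm diameter, 25 mm high; its middle.
- driver_center (a point): bystander: black-handled screwdriver, 190 mm long, lying along its own x, about 25 mm high; its middle.
- partsbin_center (a point): bystander: open black parts bin, 110 x 150 x 55 mm; its middle.
Not all that is in view belongs to the job. What is shaped like the part that bears carrier_a_center but green is not meant.

How it is judged:
By the outcome, as a careful person would: the job done as asked, in the order asked, and still so for the second after the job is handed in, with the robot touching nothing.
It also fails if it takes over 72 s, if anything falls off the work surface, if the arm or the gripper's body presses on something with over 40 N, if the wrist force passes 120 N, or if a joint passes its speed limit or range.

### The arm

A 6-joint arm with a two-finger parallel gripper is mounted at the origin on the work surface. World frame = base frame: x ahead of the robot, y to its left, z up, the work surface at z = 0. Lengths are in m, angles in rad, forces in N, time in s.
With the tool pointing down it reaches from about 0.3 to 0.85 m from the base axis. Payload 5.4 kg.
Tool frame: the origin (TCP) lies between the finger pads; the fingertips stand 25 mm ahead of it and the grasp point (between the pads) lies 6 mm ahead of it (manip.tip_extent is the distance from the TCP to the fingertips, in m); x points along the fingers, y is the direction in which the jaws open and shut, and the axes are right-handed (so a half turn about x gives the same grasp; the last joint's range is limited). The gripper opens to 85 mm and grips with 20 to 120 N. Pads are 22 mm wide; open, the fingers measure 114 mm over their backs; the gripper's body (76 mm by 85 mm) begins 54 mm behind the grasp point. The pads swing forward as they close: fully open they stand 13 mm farther back than shut.
Start: joints at [1.059, 0.158, 1.597, -0, 1.386, -0.21], TCP at [0.171, 0.549, 0.222] pointing down, gripper open.
Joint ranges: [-2.91, 2.91], [-0.94, 2.29], [0.18, 2.7], [-1.29, 4.43], [0.17, 2.64], [-3, 3]. Speed limits (rad/s): [2.57, 2.57, 3.14, 3.14, 3.14, 3.14].

### API

Orientations are given as [roll, pitch, yaw] about the fixed x, y, z axes, in that order (R = Rz(yaw) Ry(pitch) Rx(roll)).
In Python, from bench import manip gives the robot as it stands.
- The arm moves only by the shell command python3 -m inch 'ROWS' [OPENING] [FORCE]. ROWS is a JSON object of lists of equal length, an entry for each row: "linear": the shift along the tool's x, y, z in mm, a list of three; "yaw": the turn about the tool's x in rad. In form: {"linear": [[tx, ty, tz], ...], "yaw": [yaw, ...]}. A call has 1 to 10 rows; each row is the pose to reach, as a shift and turn from the pose measured when the call began, along the tool's axes at that moment; what a row does not reach only later rows make up. A row lasts 1/10 s, in which the tool goes at most 50 mm and 8.59 degrees, less where a joint would pass 70% of its speed; a pose out of reach is approached as far as the arm can. A call with a gripper value outside its range is refused whole. OPENING is the opening, from 0 (shut) to 1 (fully open), set as the call begins (- or left out, the last holds). The fingers move at their own pace and stop on an object; FORCE is the grip in N (left out, the last holds). Time passes only in rows, so rows that repeat a pose let the fingers close. It gives the time, the measured TCP pose, the force and the opening at its end, in the units of the state.
- manip.read_state(): the state, without advancing time (a new reading comes with each control period).
- manip.camera(name): name is "side" or "top" or "wrist"; returns a dict with "color" (384x512x3 uint8, red, green, blue), "fx", "fy", "cx", "cy" (pixels), "origin" and "rotation" of the camera in the world. Camera axes: x right, y up, looking along -z (the intrinsics and any distortion apply to the point x, -y, -z); pixel columns grow to the right and rows downward; lengths in m; the calibration is good to about 2 mm. A picture is of the moment at which its call begins. There is no depth.
- manip.close_job(): hands the job in, once; it reports no verdict.
The state is a dict: "time_s": time; "q": joint angles; "joint_velocities": joint speeds; "effort": joint torques, N m; "position": TCP position; "eef_rot": TCP orientation; "contact_force": force on the tool from outside, world axes, zero at the start; "ft_torque": the same for the moment, N m; "finger_gap": opening from 0.0 (shut) to 1.0 (fully open).
Only numpy, scipy, OpenCV 4.12 (cv2) and the standard library are available. Lean on these libraries where they do the work, as an engineer would, in place of code of your own. Each camera call takes 0.05 s, during which the arm holds its last target.

## Working session

There is one attempt and no reset: what is moved stays moved. The work goes in short steps, Python scripts to look and compute and a shell command to move; the robot and the scene stay as the last step left them, time stands still between calls to the robot, and variables do not carry over. Pictures are saved under pics/ and viewed, and the job is handed in when it is done.

```bash
ls; mkdir -p pics; python3 - <<'E'
from bench import manip
import cv2
s=manip.read_state();print({k:s[k] for k in ('time_s','position','eef_rot','contact_force','finger_gap')})
for n in('side','top','wrist'):
    c=manip.camera(n);cv2.imwrite(f'pics/{n}0.png',c['color'][:,:,::-1]);print(n,c['fx'],c['fy'],c['cx'],c['cy'],c['origin'],c['rotation'],[k for k in c])
E
```

```text
pics
{'time_s': 0.0, 'position': array([0.170609  , 0.5484373 , 0.22070363]), 'eef_rot': array([-1.7722828 ,  1.56885016, -2.07407285]), 'contact_force': array([-0.23409824,  0.61656752, -0.53892599]), 'finger_gap': 1.0056684609835946}
side 389.9471037339495 389.9471037339495 255.1420255452404 187.10689257020405 [0.37081587 0.81657681 1.04391076] [ 0.79618499  0.01323281 -2.94169682] ['color', 'fx', 'fy', 'cx', 'cy', 'origin', 'rotation']
top 456.07323562912455 456.07323562912455 257.2863880739643 190.5698148981641 [ 0.49272038 -0.02348585  1.60997095] [ 0.05888498 -0.0062283  -1.55162124] ['color', 'fx', 'fy', 'cx', 'cy', 'origin', 'rotation']
wrist 285.71048014831314 285.71048014831314 256.841135155717 191.89210831703312 [0.09523986 0.57085477 0.37394538] [-0.31377985  0.00232324  1.26893843] ['color', 'fx', 'fy', 'cx', 'cy', 'origin', 'rotation']
```

View pics/side0.png

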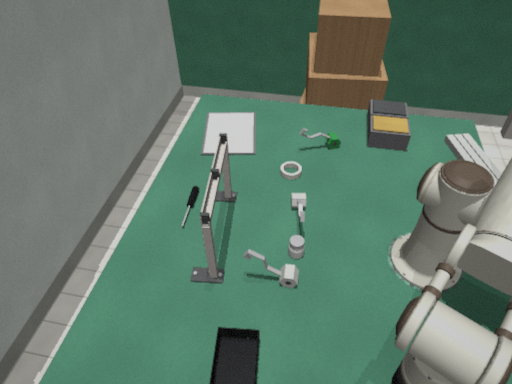

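View pics/top0.png

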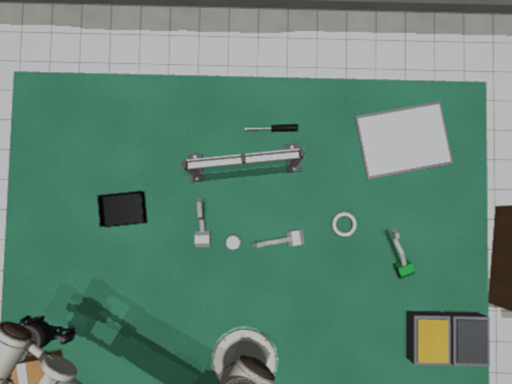

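View pics/wrist0.png

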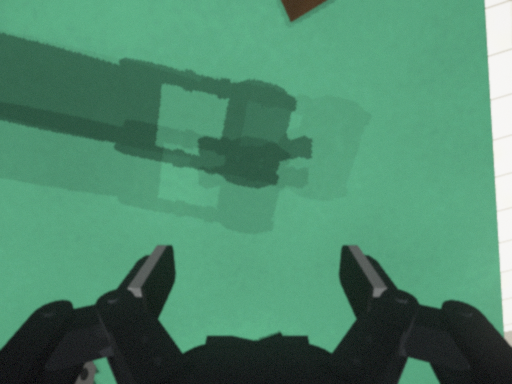

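Candidates: the top view shows silver hook carriers at (202,238) and (295,238). A green one at (404,268) has a green body, so it's the decoy. I'll enlarge the crops next to tell a from b.

```bash
python3 - <<'E'
import cv2,numpy as np
s=cv2.imread('pics/side0.png');t=cv2.imread('pics/top0.png')
a=cv2.resize(s[180:300,230:330],None,fx=5,fy=5,interpolation=2)[:600]
b=cv2.resize(t[190:260,180:320],None,fx=5.5,fy=5.5,interpolation=2)
cv2.imwrite('pics/cs.png',a);cv2.imwrite('pics/ct.png',b)
E
```

```text
(no output)
```

View pics/cs.png

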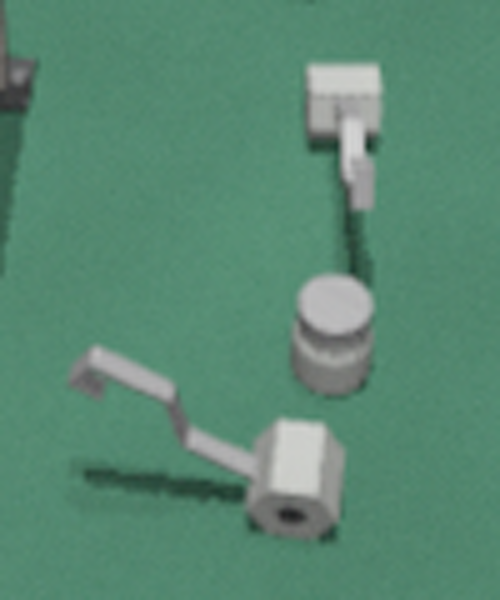

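View pics/ct.png

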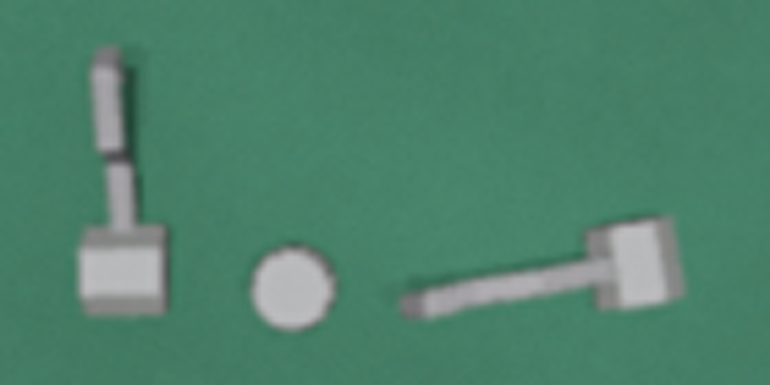

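Side crop: the front carrier's tip points down at its hook end (80,385), so its strap is on top. It leans to its own +x, which makes it carrier b (own x points away from the robot). The rear carrier's hook leans to world +y with the tip uppermost at (360,185), which makes it carrier a (own x points to world −y). The green one is ignored. Coarse positions next.

```bash
cat > h.py <<'E'
import numpy as np,cv2
from scipy.spatial.transform import Rotation as Ro
from bench import manip
def R(e): return Ro.from_euler('xyz',e).as_matrix()
class Cam:
    def __init__(s,n,save=None):
        c=manip.camera(n);s.c=c;s.R=R(c['rotation']);s.o=np.array(c['origin']);s.im=c['color'][:,:,::-1].copy()
        if save: cv2.imwrite('pics/'+save,s.im)
    def ray(s,u,v):
        c=s.c;d=np.array([(u-c['cx'])/c['fx'],-(v-c['cy'])/c['fy'],-1]);return s.R@d
    def at(s,u,v,z):
        d=s.ray(u,v);return s.o+d*(z-s.o[2])/d[2]
    def px(s,p):
        q=s.R.T@(np.array(p)-s.o);c=s.c;return np.array([c['cx']+c['fx']*q[0]/-q[2],c['cy']-c['fy']*q[1]/-q[2]])
def tri(c1,p1,c2,p2):
    d1=c1.ray(*p1);d2=c2.ray(*p2);d1/=np.linalg.norm(d1);d2/=np.linalg.norm(d2)
    A=np.stack([d1,-d2],1);t,_,_,_=np.linalg.lstsq(A,c2.o-c1.o,rcond=None)
    a=c1.o+d1*t[0];b=c2.o+d2*t[1];return (a+b)/2,np.linalg.norm(a-b)
def tool():
    s=manip.read_state();return np.array(s['position']),R(s['eef_rot']),s
def shift(target):
    p,T,s=tool();return np.round(T.T@(np.array(target)-p)*1000,1)
E
python3 - <<'E'
from h import *
np.set_printoptions(precision=4,suppress=True)
t=Cam('top');s=Cam('side')
C=lambda x,y:(x/5.5+180-.4,y/5.5+190-.4)
S=lambda x,y:(x/5+230-.4,y/5+180-.4)
print('B top face',t.at(*C(123,272),.048),tri(t,C(123,272),s,S(299,455)))
print('B hook end', t.at(*C(108,60),.11), t.at(*C(108,152),.08))
print('A top face',t.at(*C(643,264),.048),tri(t,C(643,264),s,S(344,80)))
print('A hook end', t.at(*C(420,302),.091), t.at(*C(600,268),.055))
print('jar',t.at(*C(293,288),.065))
print('stop',t.at(243,160,.291),'side',s.at(215,173,.291))
p,T,_=tool();print(T)
for q in [[.3,.2,0],[.5,0,0]]:print(t.px(q))
E
```

```text
B top face [0.4159 0.1538 0.048 ] (array([0.415 , 0.1536, 0.049 ]), np.float64(0.0018130177478986609))
B hook end [0.5449 0.1591 0.11  ] [0.4899 0.1612 0.08  ]
A top face [ 0.4269 -0.1683  0.048 ] (array([ 0.4263, -0.1688,  0.0435]), np.float64(0.0007907378156489205))
A hook end [ 0.4034 -0.0303  0.091 ] [ 0.4242 -0.1412  0.055 ]
jar [0.4089 0.0476 0.065 ]
stop [0.6588 0.013  0.291 ] side [0.6582 0.0291 0.291 ]
[[-0.0004  0.2972  0.9548]
 [-0.0008  0.9548 -0.2972]
 [-1.     -0.0009 -0.0002]]
[189.4573 271.4331]
[247.8189 215.2602]
```

```bash
python3 - <<'E'
import cv2
t=cv2.imread('pics/top0.png');cv2.imwrite('pics/cr.png',cv2.resize(t[115:195,175:315],None,fx=5.5,fy=5.5,interpolation=2))
s=cv2.imread('pics/side0.png');cv2.imwrite('pics/crs.png',cv2.resize(s[120:290,180:250],None,fx=3.5,fy=3.5,interpolation=2))
E
```

```text
(no output)
```

View pics/cr.png

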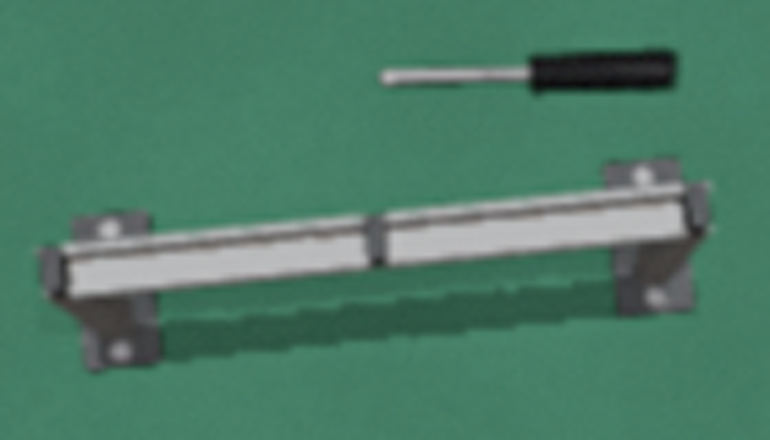

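View pics/crs.png

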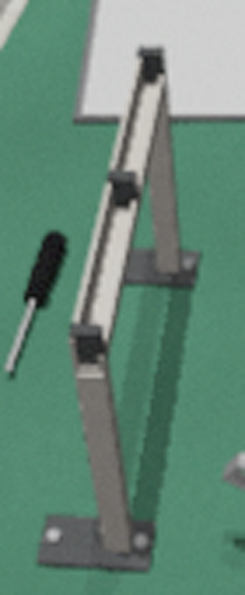

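```bash
python3 -m inch '{"linear":[[-20,-25,40],[-40,-52,82],[-40,-78,123],[-40,-105,165],[-40,-131,206],[-40,-158,248],[-40,-184,289],[-40,-210,331],[-40,-237,372],[-40,-264,414]],"yaw":[-0.03,-0.07,-0.1,-0.14,-0.17,-0.2,-0.24,-0.27,-0.31,-0.34]}' 0.5 20; python3 -m inch '{"linear":[[0,-10,17],[0,-10,17],[0,-10,17]],"yaw":[0,0,0]}'; python3 - <<'E'
from h import *
np.set_printoptions(precision=4,suppress=True)
p,T,s=tool();print(p,T[:,2],s['q'],s['time_s'],s['finger_gap'])
w=Cam('wrist','w1.png');Cam('top','t1.png');print(w.o)
E
```

```text
time_s: 1.25
position: [0.4885, 0.1719, 0.2614]
eef_rot: [-1.905, 1.57, -1.865]
contact_force: [0.5, 0.4, 0.6]
finger_gap: 0.501
time_s: 1.55
position: [0.5056, 0.1626, 0.2612]
eef_rot: [-3.034, 1.57, -2.995]
contact_force: [-0.8, 1.0, -0.5]
finger_gap: 0.501
[0.5056 0.1626 0.2612] [ 0.9992  0.0388 -0.0012] [ 0.0835  0.02    1.6668 -0.0001  1.456  -1.5261] 1.55 0.5009072791842161
[0.4267 0.1583 0.4144]
```

View pics/w1.png

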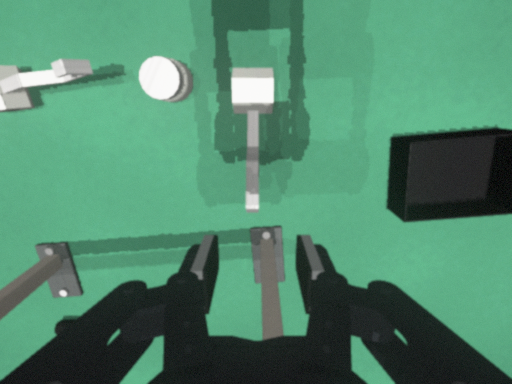

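Wrist view shows b's prism at (253,88), its hook running straight to (252,205), and the jar at (163,78). At left are a's prism (10,85) and its hook tip (72,67). The bin is at right.

```bash
python3 - <<'E'
from h import *
np.set_printoptions(precision=4,suppress=True)
w=Cam('wrist')
hsv=cv2.cvtColor(w.im,cv2.COLOR_BGR2HSV)
m=((hsv[:,:,1]<60)&(hsv[:,:,2]>70)).astype(np.uint8)
m[:, :215]=0;m[:,300:]=0;m[:60]=0;m[222:]=0
n,l,st,ce=cv2.connectedComponentsWithStats(m);print(st[1:])
for v in list(range(64,112,4))+list(range(112,214,6)):
    x=np.nonzero(m[v])[0]
    if len(x):print(v,x.min(),x.max(),hsv[v,(x.min()+x.max())//2,2])
E
```

```text
[[ 230   68   44  145 3223]]
68 232 271 180
72 231 272 193
76 231 272 192
80 230 273 250
84 230 273 250
88 230 273 250
92 230 273 251
96 230 273 250
100 231 273 250
104 231 272 162
108 232 272 131
112 233 271 172
118 247 258 174
124 246 258 174
130 246 258 173
136 246 258 172
142 246 258 173
148 246 257 124
154 246 257 117
160 245 257 121
166 245 257 150
172 245 257 137
178 245 257 136
184 245 257 138
190 245 257 146
196 245 257 218
202 245 257 219
208 245 257 221
```

```bash
python3 - <<'E'
from h import *
np.set_printoptions(precision=4,suppress=True)
w=Cam('wrist')
print('top',w.at(251.7,78,.048),w.at(251.7,90.5,.048),w.at(251.7,103,.048))
print('sidewidth',w.at(229.7,90,.048),w.at(273.7,90,.048))
e=24+157*.5+26*.866
print('bridgetop edge',w.at(251.2,193,e/1000),'expected l',157*.866-26*.5)
e2=24+104*.5+26*.866;print('strap low', w.at(252,146,e2/1000),104*.866-13)
print('tool',tool()[0],np.degrees(np.arctan2(tool()[1][1,2],tool()[1][0,2])))
E
```

```text
top [0.4022 0.1514 0.048 ] [0.4163 0.1519 0.048 ] [0.4307 0.1524 0.048 ]
sidewidth [0.4168 0.1253 0.048 ] [0.4146 0.1785 0.048 ]
bridgetop edge [0.5214 0.1565 0.125 ] expected l 122.96199999999999
strap low [0.4754 0.1553 0.0985] 77.064
tool [0.5051 0.1636 0.2615] 2.3588617598998853
```

```bash
python3 - <<'E'
from h import *
np.set_printoptions(precision=1,suppress=True)
w=Cam('wrist');c=np.array([.4163,.1519]);a=np.radians(2.5)
for x,z in [(-26,157),(2,157),(0,135),(-26,104),(10,74),(10,24),(-26,130)]:
    l=z*.866+x*.5;h=24+z*.5-x*.866
    print((x,z),l,h,w.px([c[0]+l/1e3*np.cos(a),c[1]+l/1e3*np.sin(a),h/1e3]))
print(w.px([.4163,.1519,0]))
E
```

```text
(-26, 157) 122.96199999999999 125.01599999999999 [251.3 208.4]
(2, 157) 136.962 100.768 [251.8 212. ]
(0, 135) 116.91 91.5 [251.8 193.4]
(-26, 104) 77.064 98.51599999999999 [251.4 161.8]
(10, 74) 69.084 52.34 [252.1 148. ]
(10, 24) 25.784 27.34 [252.2 111.8]
(-26, 130) 99.58 111.51599999999999 [251.4 184.2]
[252.4  91.4]
```

```bash
python3 - <<'E'
from h import *
print(shift([.5151,.1562,.1148]))
E
```

```text
[146.8  -7.6   9.6]
```

```bash
python3 -m inch '{"linear":[[40,-7.6,9.6],[80,-7.6,9.6],[115,-7.6,9.6],[135,-7.6,9.6],[147,-7.6,9.6],[147,-7.6,9.6],[147,-7.6,9.6]],"yaw":[0,0,0,0,0,0,0]}' 0.45 20; python3 -m inch '{"linear":[[0,0,0],[0,0,0],[0,0,0],[0,0,0],[0,0,0]],"yaw":[0,0,0,0,0]}' 0 20;  python3 - <<'E'
from h import *
Cam('wrist','w2.png');Cam('side','s2.png');print(shift([.5151,.1562,.1148]))
E
```

```text
time_s: 2.5
position: [0.5159, 0.1565, 0.1158]
eef_rot: [-0.202, 1.569, -0.161]
contact_force: [-0.0, -0.5, 0.7]
finger_gap: 0.45
time_s: 3.0
position: [0.5159, 0.1565, 0.116]
eef_rot: [-0.166, 1.569, -0.124]
contact_force: [-0.2, -0.0, -0.7]
finger_gap: 0.001
[ 1.  -0.3 -0.8]
```

View pics/w2.png

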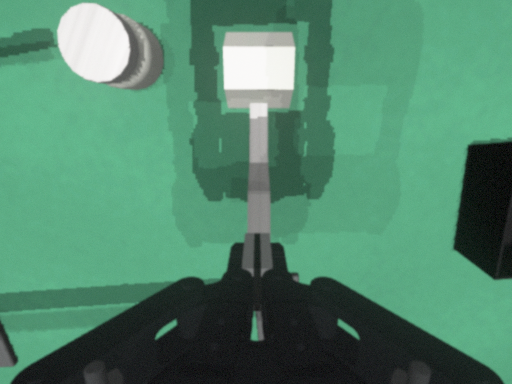

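```bash
python3 - <<'E'
import cv2
s=cv2.imread('pics/s2.png');cv2.imwrite('pics/s2c.png',cv2.resize(s[200:320,200:350],None,fx=5,fy=5,interpolation=2))
E
```

```text
(no output)
```

View pics/s2c.png

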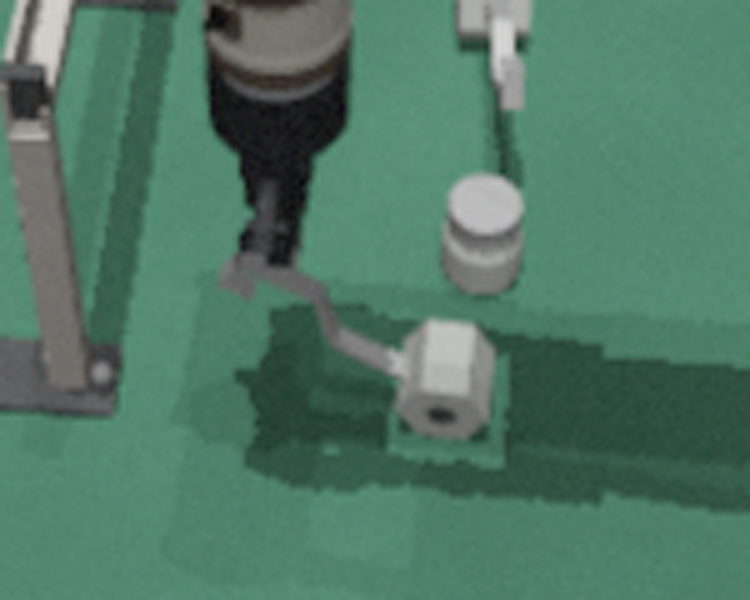

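```bash
python3 - <<'E'
from h import *
np.set_printoptions(precision=4,suppress=True)
print(manip.tip_extent)
s=Cam('side');t=Cam('top');w=Cam('wrist')
q=lambda x,y:(x/5+200-.4,y/5+200-.4)
# plane through carrier mid plane: y = .1519+tan(2.5)(x-.4163)
a=np.radians(2.5);n=np.array([-np.sin(a),np.cos(a),0]);c=np.array([.4163,.1519,0])
for nm,p in dict(corner=(253,260),bendup=(322,288),bendlo=(335,328),root=(395,360),tip=(240,293),face=(443,320)).items():
    d=s.ray(*q(*p));k=((c-s.o)@n)/(d@n);P=s.o+d*k
    L=(P-c)@np.array([np.cos(a),np.sin(a),0]);print(nm,P,'l',L*1e3,'h',P[2]*1e3)
E
```

```text
0.025
corner [0.5316 0.1569 0.1181] l 115.41745826313091 h 118.13166313831857
bendup [0.4911 0.1552 0.0988] l 74.89824679597533 h 98.84837675797486
bendlo [0.4832 0.1548 0.0598] l 66.93403955119778 h 59.81417770190145
root [0.4463 0.1532 0.034 ] l 30.075198626570913 h 34.00473722306829
tip [0.5402 0.1573 0.0837] l 124.01587183617703 h 83.70315842345755
face [0.4194 0.152  0.0817] l 3.138417073962457 h 81.71290956109189
```

```bash
python3 - <<'E'
from h import *
np.set_printoptions(precision=4,suppress=True)
p,T,st=tool();print(p,st['finger_gap'],st['contact_force'])
w=Cam('wrist');s=Cam('side','s3.png')
for d in (-.05,0,.006,.025):
    P=p+T[:,0]*d;print(d,P,w.px(P),s.px(P), (s.px(P)-200+.4)*5)
cv2.imwrite('pics/w3c.png',cv2.resize(w.im[190:350,170:350],None,fx=3.7,fy=3.7,interpolation=2))
E
```

```text
[0.5159 0.1565 0.1158] -0.004338917607083574 [ 0.8851  0.2579 -0.0996]
-0.05 [0.5158 0.1566 0.1658] [260.1489 293.2787] [255.3617 242.2189] [278.8083 213.0943]
0 [0.5159 0.1565 0.1158] [259.3131 238.9973] [255.5533 252.8152] [279.7665 266.0759]
0.006 [0.5159 0.1565 0.1098] [259.2432 234.4574] [255.5755 254.0429] [279.8775 272.2144]
0.025 [0.5159 0.1565 0.0908] [259.049  221.8447] [255.6447 257.8714] [280.2236 291.3572]
```

View pics/w3c.png

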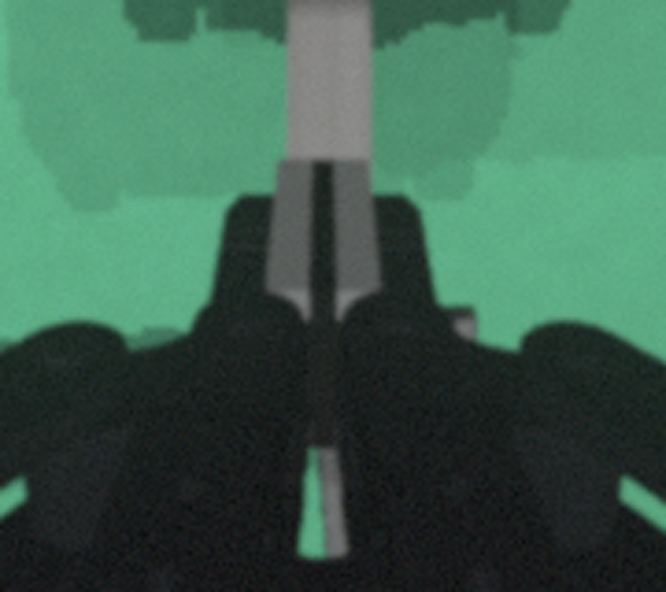

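The gap reads shut and the side view shows no strap between the pads, so the fingers closed above it. I'll back off and check where the tips really stand.

```bash
python3 -m inch '{"linear":[[-30,0,0],[-70,0,0],[-70,0,0],[-70,0,0]],"yaw":[0,0,0,0]}' 0 20;  python3 - <<'E'
from h import *
np.set_printoptions(precision=1,suppress=True)
p,T,st=tool();w=Cam('wrist');s=Cam('side')
im=s.im[180:280,215:295].copy();f=6
im=cv2.resize(im,None,fx=f,fy=f,interpolation=2)
for d in (0,.006,.025):
    P=p+T[:,0]*d;u=s.px(P);print(d,P*1e3,w.px(P),u)
    x=(u-[215,180]+.5)*f;cv2.circle(im,tuple(int(k) for k in x),4,(0,0,255),1)
cv2.imwrite('pics/s4c.png',im)
iw=cv2.resize(w.im[170:350,150:370],None,fx=3.2,fy=3.2,interpolation=2)
for d in (0,.006,.025):
    x=(w.px(p+T[:,0]*d)-[150,170]+.5)*3.2;cv2.circle(iw,tuple(int(k) for k in x),4,(0,0,255),1)
cv2.imwrite('pics/w4c.png',iw)
E
```

```text
time_s: 3.75
position: [0.5165, 0.1566, 0.1869]
eef_rot: [-0.072, 1.566, -0.03]
contact_force: [-0.2, -1.0, -1.3]
finger_gap: -0.001
0 [516.5 156.6 186.9] [259.3 238.9] [255.  237.5]
0.006 [516.5 156.6 180.9] [259.3 234.4] [255.  238.9]
0.025 [516.6 156.6 161.9] [259.1 221.8] [255.1 243. ]
```

View pics/s4c.png

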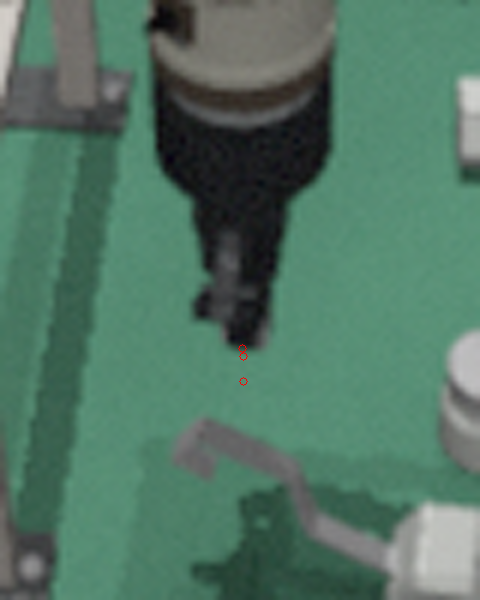

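View pics/w4c.png

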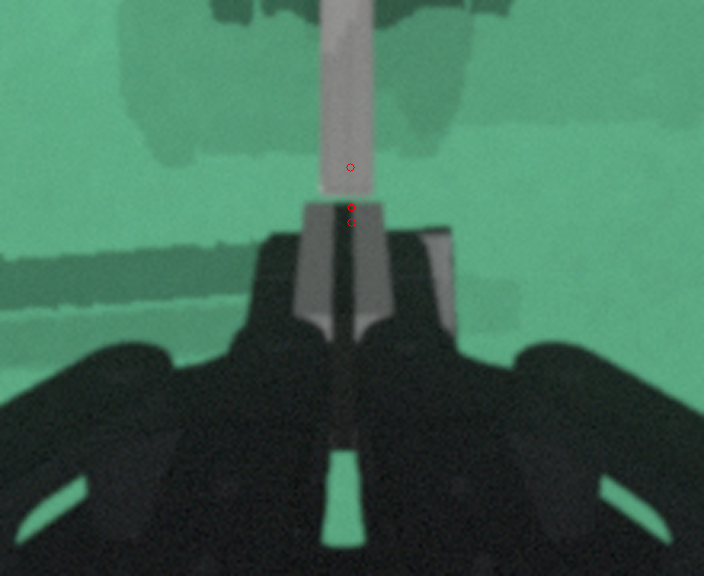

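```bash
python3 - <<'E'
from h import *
p,T,st=tool();w=Cam('wrist')
for z in (-.011,0,.011):
    for d in (-.01,-.005,0,.005,.01):
        print(z,d,w.px(p+T[:,0]*d+T[:,2]*z).round(1))
# pad gripping bottom: row 170+318/3.2
print(170+203/3.2,170+318/3.2)
E
```

```text
-0.011 -0.01 [259.5 229.5]
-0.011 -0.005 [259.5 225.6]
-0.011 0 [259.4 222. ]
-0.011 0.005 [259.3 218.6]
-0.011 0.01 [259.3 215.4]
0 -0.01 [259.5 247.3]
0 -0.005 [259.4 243. ]
0 0 [259.3 239. ]
0 0.005 [259.3 235.2]
0 0.01 [259.2 231.6]
0.011 -0.01 [259.4 264.4]
0.011 -0.005 [259.4 259.7]
0.011 0 [259.3 255.3]
0.011 0.005 [259.2 251.1]
0.011 0.01 [259.2 247.2]
233.4375 269.375
```

The images say the shut fingertips sit about 20 mm or more short of the stated 25 mm, and both cameras agree. I'll go deeper and close again.

```bash
python3 -m inch '{"linear":[[0,0,-1],[30,0,-1],[65,0,-1],[85,0,-1],[95,0,-1],[95,0,-1],[95,0,-1]],"yaw":[0,0,0,0,0,0,0]}' 0.45 20; python3 -m inch '{"linear":[[0,0,0],[0,0,0],[0,0,0],[0,0,0],[0,0,0]],"yaw":[0,0,0,0,0]}' 0 20;  python3 - <<'E'
from h import *
w=Cam('wrist');s=Cam('side')
a=cv2.resize(s.im[200:300,200:320],None,fx=4,fy=4,interpolation=2);b=cv2.resize(w.im[190:350,170:350],None,fx=2.5,fy=2.5,interpolation=2)
cv2.imwrite('pics/j5.png',a);cv2.imwrite('pics/k5.png',b)
E
```

```text
time_s: 4.6
position: [0.5142, 0.1565, 0.09]
eef_rot: [-1.495, 1.57, -1.454]
contact_force: [-0.3, 0.7, 1.2]
finger_gap: 0.451
time_s: 5.1
position: [0.5158, 0.1566, 0.0913]
eef_rot: [-0.023, 1.567, 0.019]
contact_force: [2.8, 1.6, 4.8]
finger_gap: 0.157
```

View pics/j5.png

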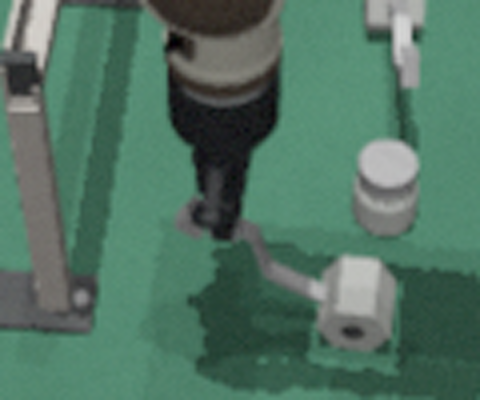

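View pics/k5.png

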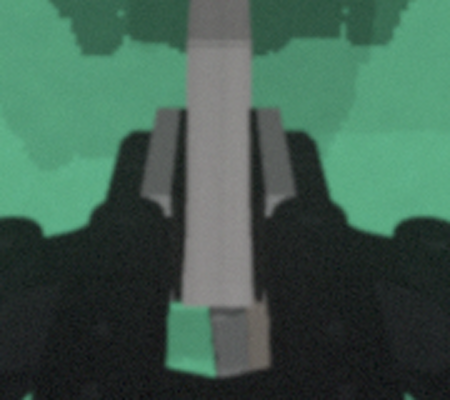

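Gripped: the gap reads 0.157, about 13 mm, and the strap is between the pads. Now I'll roll b back about its lower edge along the arc, with a light grip.

```bash
python3 -m inch '{"linear":[[-6,0,-6],[-11.5,0,-12],[-16.5,0,-18.5],[-21.5,0,-25],[-26,0,-32],[-30,0,-39],[-33.5,0,-46.5],[-37,0,-54],[-40,0,-62],[-42,0,-70]],"yaw":[0,0,0,0,0,0,0,0,0,0]}' 0 20;  python3 - <<'E'
from h import *
s=Cam('side')
cv2.imwrite('pics/j6.png',cv2.resize(s.im[200:300,200:320],None,fx=4,fy=4,interpolation=2))
E
```

```text
time_s: 6.2
position: [0.4451, 0.1537, 0.1332]
eef_rot: [-0.033, 1.567, 0.009]
contact_force: [-0.1, -0.5, -2.5]
finger_gap: 0.155
```

View pics/j6.png

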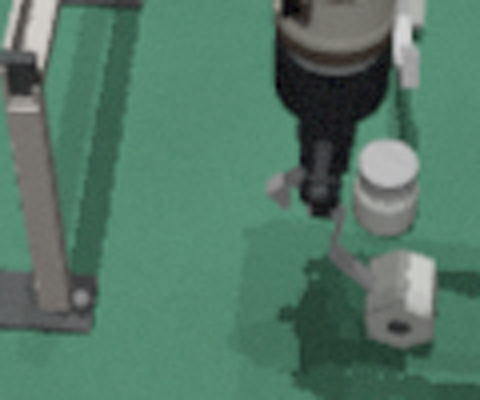

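```bash
python3 -m inch '{"linear":[[-2,0,-8],[-4,0,-16],[-5.5,0,-24],[-6.5,0,-32.5],[-7,0,-41],[-7,0,-49],[-6.5,0,-57],[-5.5,0,-65.5],[-4,0,-73.5],[-2.5,0,-81.5]],"yaw":[0,0,0,0,0,0,0,0,0,0]}' 0 20;  python3 - <<'E'
from h import *
s=Cam('side')
cv2.imwrite('pics/j7.png',cv2.resize(s.im[200:320,220:360],None,fx=4,fy=4,interpolation=2))
E
```

```text
time_s: 7.25
position: [0.3619, 0.1503, 0.1352]
eef_rot: [-0.056, 1.568, -0.014]
contact_force: [0.4, -0.1, -3.3]
finger_gap: 0.153
```

View pics/j7.png

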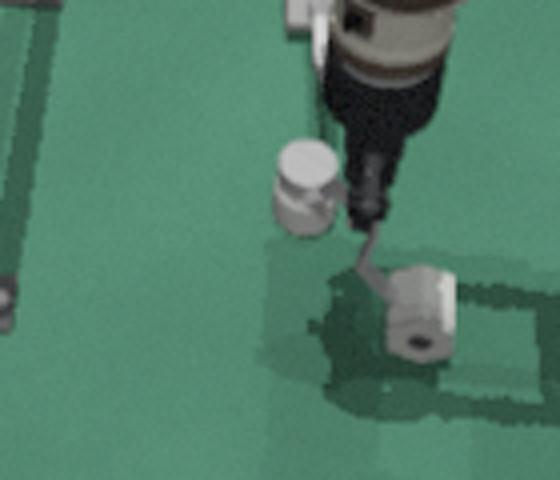

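```bash
python3 - <<'E'
from h import *
w=Cam('wrist','w7.png');s=Cam('side')
cv2.imwrite('pics/j7.png',cv2.resize(s.im[230:300,280:350],None,fx=8,fy=8,interpolation=2))
E
```

```text
(no output)
```

View pics/j7.png

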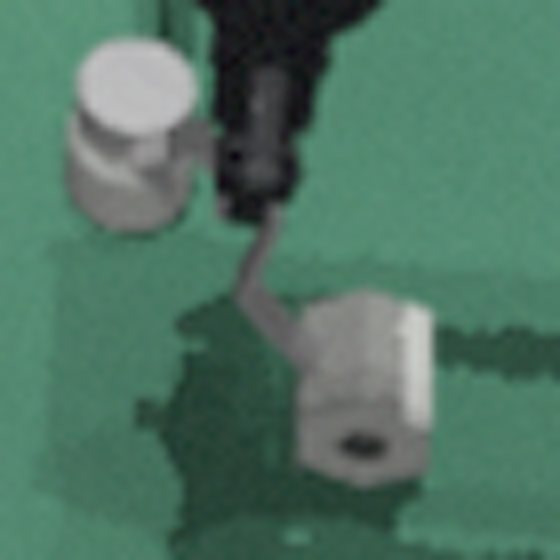

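View pics/w7.png

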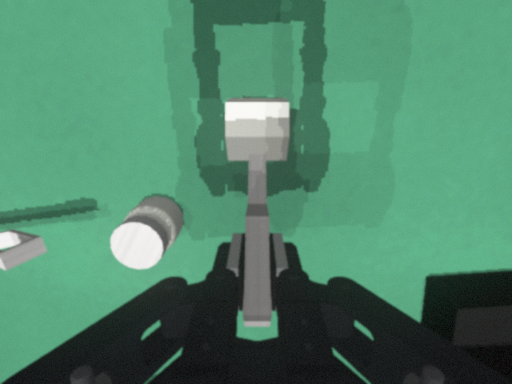

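b has turned about 30° and hangs just off the bench. I'll lower it so the edge bites and continue the arc.

```bash
python3 -m inch '{"linear":[[3,0,0],[4,0,-4],[2,0,-10],[0,0,-18],[-1,0,-26],[-2,0,-34],[-3,0,-42],[-3,0,-50],[-2,0,-58],[-1,0,-66]],"yaw":[0,0,0,0,0,0,0,0,0,0]}' 0 20;  python3 - <<'E'
from h import *
s=Cam('side')
cv2.imwrite('pics/j8.png',cv2.resize(s.im[230:310,280:370],None,fx=6,fy=6,interpolation=2))
w=Cam('wrist','w8.png')
E
```

```text
time_s: 8.4
position: [0.2955, 0.1476, 0.136]
eef_rot: [-0.059, 1.568, -0.017]
contact_force: [0.1, 0.7, -2.5]
finger_gap: 0.155
```

View pics/j8.png

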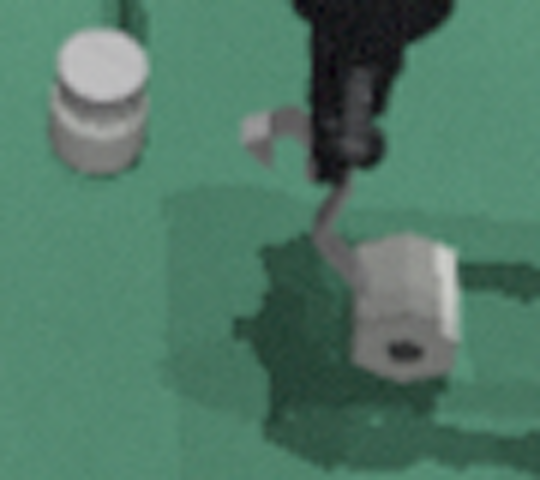

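View pics/w8.png

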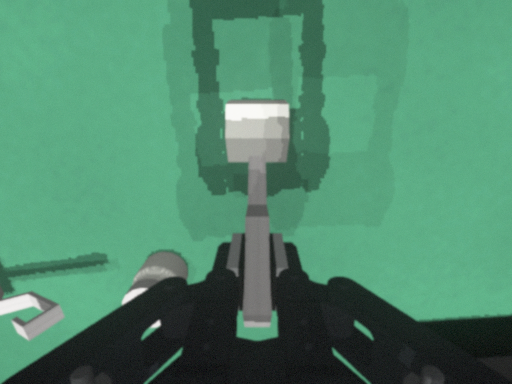

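Friction in the pads now balances gravity. A short brisk jerk, up and back, should swing the prism further (and the deceleration won't undo it).

```bash
python3 -m inch '{"linear":[[-5,0,5],[-15,0,15],[-25,0,30],[-30,0,50],[-30,0,70],[-30,0,90],[-30,0,105],[-30,0,115],[-30,0,120],[-30,0,120]],"yaw":[0,0,0,0,0,0,0,0,0,0]}' 0 20; python3 -m inch '{"linear":[[-25,0,-40],[-50,0,-80],[-50,0,-80],[-50,0,-80]],"yaw":[0,0,0,0]}' 0 20; python3 - <<'E'
from h import *
s=Cam('side')
cv2.imwrite('pics/j9.png',cv2.resize(s.im[210:310,270:370],None,fx=5,fy=5,interpolation=2))
w=Cam('wrist','w9.png')
E
```

```text
time_s: 9.5
position: [0.4152, 0.1526, 0.1658]
eef_rot: [-0.099, 1.569, -0.057]
contact_force: [-0.2, -0.3, -3.1]
finger_gap: 0.158
time_s: 9.9
position: [0.3352, 0.1494, 0.2165]
eef_rot: [-0.012, 1.565, 0.031]
contact_force: [1.6, -0.2, -2.6]
finger_gap: 0.157
```

View pics/j9.png

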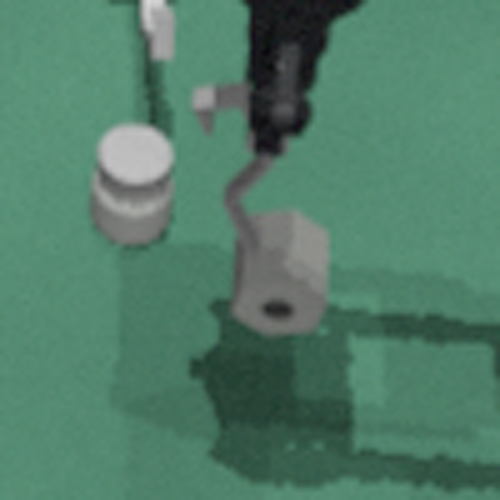

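View pics/w9.png

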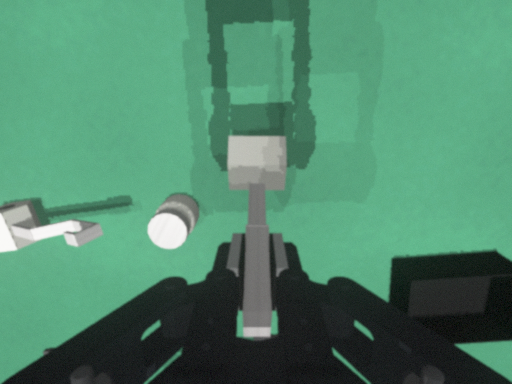

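The jerk worked: b now hangs within about 15° of upright. I'll set it down and release so that it settles on its flat.

```bash
python3 -m inch '{"linear":[[10,0,10],[25,0,25],[40,0,40],[55,0,52],[65,0,60],[71,0,60],[75,0,60],[78,0,60],[79,0,60],[79,0,60]],"yaw":[0,0,0,0,0,0,0,0,0,0]}' 0 20; python3 -m inch '{"linear":[[0,0,0],[0,0,0],[0,0,0],[0,0,0]],"yaw":[0,0,0,0]}' 0.35 20; python3 - <<'E'
from h import *
s=Cam('side')
cv2.imwrite('pics/j10.png',cv2.resize(s.im[220:310,260:360],None,fx=5,fy=5,interpolation=2))
w=Cam('wrist','w10.png')
E
```

```text
time_s: 11.0
position: [0.3968, 0.1518, 0.1382]
eef_rot: [-0.077, 1.566, -0.035]
contact_force: [0.7, -0.0, 6.0]
finger_gap: 0.155
time_s: 11.4
position: [0.3966, 0.1518, 0.138]
eef_rot: [-0.074, 1.566, -0.032]
contact_force: [0.8, -0.0, -0.0]
finger_gap: 0.35
```

View pics/j10.png

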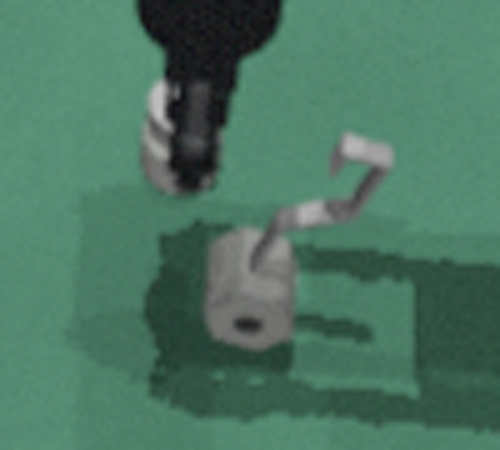

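View pics/w10.png

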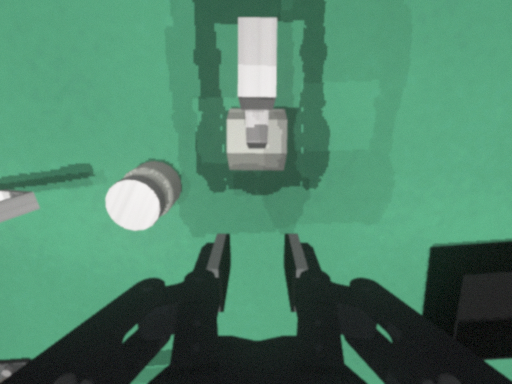

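```bash
python3 -m inch '{"linear":[[0,0,0],[0,0,0],[0,0,0],[0,0,0]],"yaw":[0,0,0,0]}' ; python3 - <<'E'
from h import *
s=Cam('side')
cv2.imwrite('pics/j11.png',cv2.resize(s.im[220:310,260:360],None,fx=5,fy=5,interpolation=2))
w=Cam('wrist','w11.png')
E
```

```text
time_s: 11.9
position: [0.3966, 0.1518, 0.138]
eef_rot: [-0.079, 1.566, -0.037]
contact_force: [0.4, -0.5, 0.4]
finger_gap: 0.347
```

View pics/j11.png

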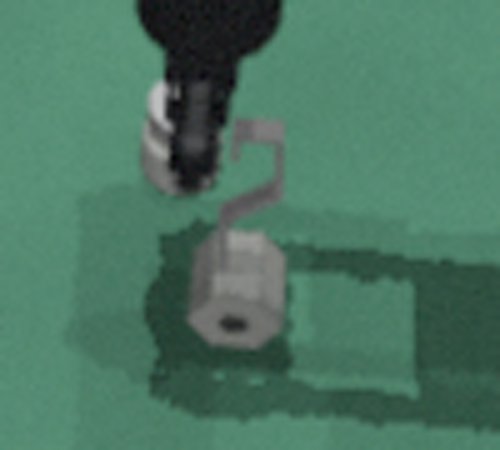

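View pics/w11.png

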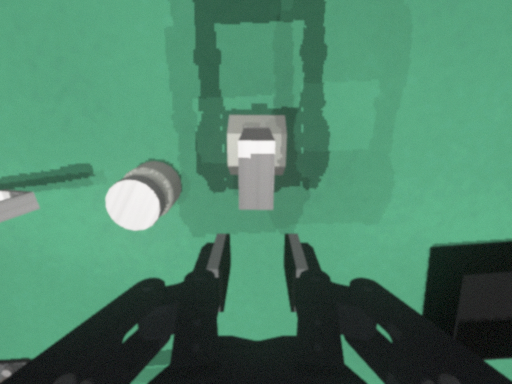

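b rocked and then came upright: strap on the robot's side, tip away. I'll raise the arm and measure.

```bash
python3 -m inch '{"linear":[[-40,0,0],[-85,0,0],[-110,0,0],[-110,0,0],[-110,0,0]],"yaw":[0,0,0,0,0]}' ; python3 - <<'E'
from h import *
s=Cam('side')
cv2.imwrite('pics/j12.png',cv2.resize(s.im[220:310,260:360],None,fx=5,fy=5,interpolation=2))
w=Cam('wrist')
cv2.imwrite('pics/w12.png',cv2.resize(w.im[60:240,170:340],None,fx=3.2,fy=3.2,interpolation=2))
E
```

```text
time_s: 12.5
position: [0.3962, 0.1518, 0.248]
eef_rot: [-0.061, 1.565, -0.018]
contact_force: [-0.3, 0.0, 0.1]
finger_gap: 0.35
```

View pics/j12.png

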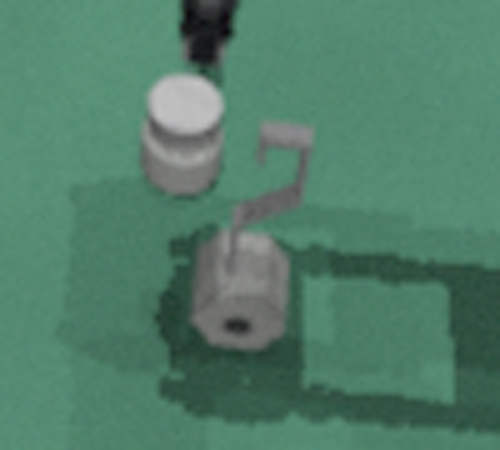

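View pics/w12.png

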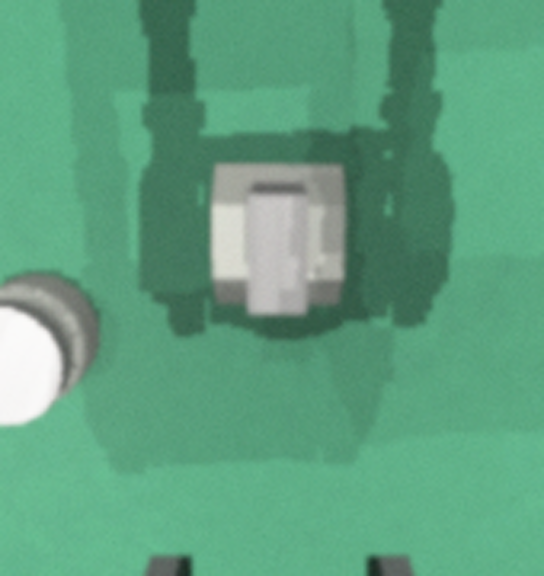

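```bash
python3 -m inch '{"linear":[[0,0,0],[0,0,0],[0,0,0],[0,0,0]],"yaw":[0,0,0,0]}' ; cat > meas.py <<'E'
from h import *
np.set_printoptions(precision=4,suppress=True)
w=Cam('wrist');
im=w.im[60:240,170:340];cv2.imwrite('pics/w13.png',cv2.resize(im,None,fx=3.2,fy=3.2,interpolation=2))
hsv=cv2.cvtColor(w.im,cv2.COLOR_BGR2HSV)
m=(hsv[:,:,1]<60).astype(np.uint8);m[:,:215]=0;m[:,300:]=0;m[:60]=0;m[200:]=0
for v in range(90,180,3):
    x=np.nonzero(m[v])[0]
    if len(x):print(v,x.min(),x.max(),end=' | ')
E
python3 meas.py
```

```text
time_s: 13.0
position: [0.395, 0.1517, 0.2461]
eef_rot: [-0.37, 1.569, -0.328]
contact_force: [1.2, -0.3, 0.4]
finger_gap: 0.349
114 237 277 | 117 236 277 | 120 236 277 | 123 236 277 | 126 236 278 | 129 236 278 | 132 235 278 | 135 235 277 | 138 235 277 | 141 236 277 | 144 236 277 | 147 236 277 | 150 237 276 | 153 237 275 | 156 246 273 | 159 247 266 |
```

View pics/w13.png

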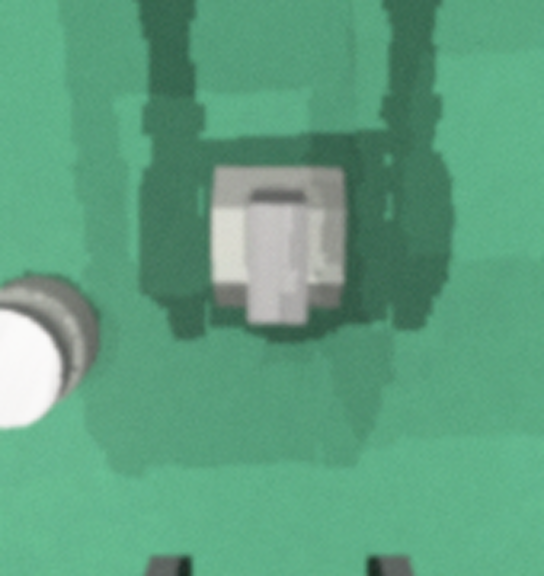

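```bash
python3 - <<'E'
from h import *
np.set_printoptions(precision=4,suppress=True)
w=Cam('wrist');a=w.at(256.2,123,.181);b=w.at(256.2,161,.181);print(a,b)
print('topflat',w.at(256.5,(205/3.2+60)-.5,.048),w.at(256.5,(283/3.2+60)-.5,.048), w.at(236,135,.048),w.at(277.5,135,.048))
p,T,_=tool();print(p,T[:,2])
d=T[:,2]; S=a+d*.002-d*0.003  # strap centre then pad centre 3 mm toward robot
S[2]=.024+.138-.017
print('target',S,shift(S))
E
```

```text
[0.3331 0.1471 0.181 ] [0.3618 0.1483 0.181 ]
topflat [0.3443 0.1474 0.048 ] [0.3735 0.1486 0.048 ] [0.3588 0.1231 0.048 ] [0.3567 0.1734 0.048 ]
[0.3952 0.1517 0.2463] [0.9991 0.0421 0.0017]
target [0.3321 0.147  0.145 ] [101.2  -2.  -63.4]
```

Bridge edges and top flat agree on the prism's middle at x≈0.359, y≈0.148, so b stands upright. I'll grip its strap firmly.

```bash
python3 -m inch '{"linear":[[0,-2,-30],[0,-2,-60],[20,-2,-63.5],[50,-2,-63.5],[80,-2,-63.5],[95,-2,-63.5],[101,-2,-63.5],[101,-2,-63.5],[101,-2,-63.5]],"yaw":[0,0,0,0,0,0,0,0,0]}' 0.35; python3 -m inch '{"linear":[[0,0,0],[0,0,0],[0,0,0],[0,0,0]],"yaw":[0,0,0,0]}' 0 90; python3 - <<'E'
from h import *
s=Cam('side')
cv2.imwrite('pics/j14.png',cv2.resize(s.im[210:310,260:360],None,fx=5,fy=5,interpolation=2))
w=Cam('wrist','w14.png')
E
```

```text
time_s: 14.0
position: [0.3328, 0.1471, 0.1463]
eef_rot: [-0.111, 1.567, -0.069]
contact_force: [0.0, -0.2, -0.4]
finger_gap: 0.349
time_s: 14.4
position: [0.3339, 0.1475, 0.1477]
eef_rot: [0.055, 1.565, 0.097]
contact_force: [-0.9, 1.6, 6.4]
finger_gap: 0.133
```

View pics/j14.png

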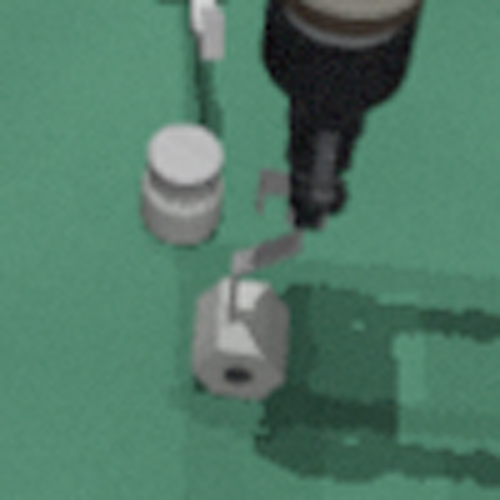

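View pics/w14.png

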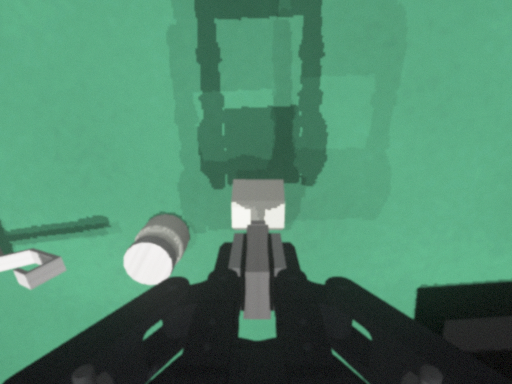

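```bash
python3 -m inch '{"linear":[[-20,0,0],[-50,0,0],[-85,0,15],[-115,0,40],[-128,0,70],[-128,0,95],[-128,0,110],[-128,0,120],[-128,0,120]],"yaw":[0,0,0,0,0,0,0,0,0]}' 0 90; python3 - <<'E'
from h import *
s=Cam('side','s15.png');w=Cam('wrist','w15.png');t=Cam('top','t15.png')
cv2.imwrite('pics/t15c.png',cv2.resize(t.im[130:190,175:315],None,fx=5.5,fy=5.5,interpolation=cv2.INTER_CUBIC))
cv2.imwrite('pics/s15c.png',cv2.resize(s.im[120:250,190:300],None,fx=4.6,fy=4.6,interpolation=cv2.INTER_CUBIC))
E
```

```text
time_s: 15.4
position: [0.4532, 0.1523, 0.2757]
eef_rot: [0.015, 1.566, 0.057]
contact_force: [-0.5, 0.8, -2.3]
finger_gap: 0.135
```

View pics/w15.png

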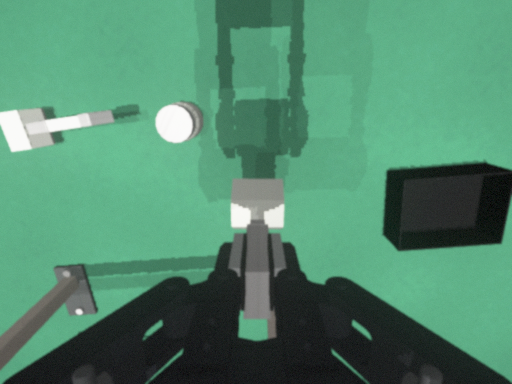

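View pics/t15c.png

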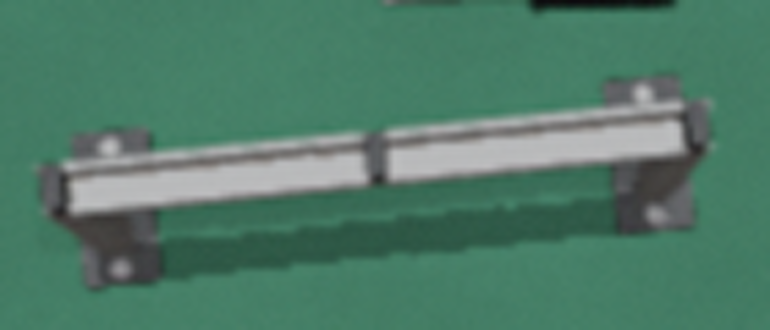

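View pics/s15c.png

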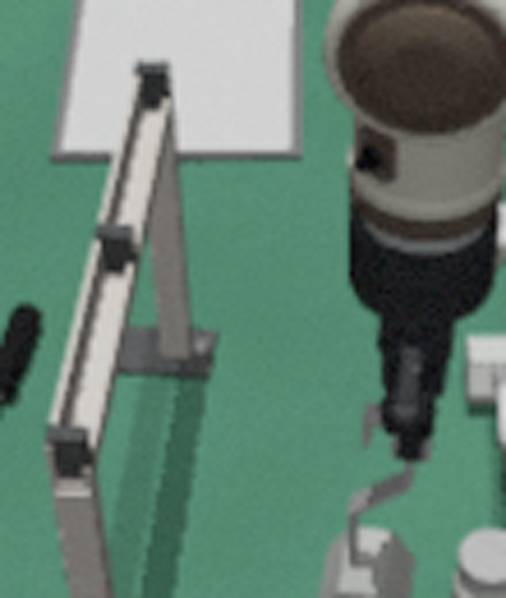

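```bash
python3 - <<'E'
from h import *
np.set_printoptions(precision=4,suppress=True)
t=Cam('top');s=Cam('side')
C=lambda x,y:((x+.5)/5.5+175-.5,(y+.5)/5.5+130-.5)
S=lambda x,y:((x+.5)/4.6+190-.5,(y+.5)/4.6+120-.5)
M=t.at(*C(376,157),.291);L=t.at(*C(55,186),.291);Rr=t.at(*C(697,124),.291)
print(M,L,Rr,(L+Rr)/2,np.linalg.norm(L-Rr),'yaw',np.degrees(np.arctan2(-(L-Rr)[0],(L-Rr)[1])))
# side: stop top faces
for n,p in dict(mid=(117,233),near=(70,433),far=(153,67)).items(): print(n,s.at(*S(*p),.291))
# lip front-top edge lines in top image: left end (72,213) right end (688,152); z .267
print('lip front edge bottom?',t.at(*C(72,213),.249),t.at(*C(688,150),.249),t.at(*C(72,213),.267),t.at(*C(688,150),.267))
print('back wall top back edge',t.at(*C(68,163),.285),t.at(*C(680,101),.285))
# foot plates
E
```

```text
[0.6643 0.0133 0.291 ] [0.6455 0.1824 0.291 ] [ 0.6853 -0.1563  0.291 ] [0.6654 0.013  0.291 ] 0.341048425163423 yaw 6.696105542060278
mid [0.6613 0.0177 0.291 ]
near [0.6417 0.1851 0.291 ]
far [ 0.6835 -0.1545  0.291 ]
lip front edge bottom? [0.6358 0.1793 0.249 ] [ 0.677  -0.1558  0.249 ] [0.6339 0.1766 0.267 ] [ 0.6746 -0.1541  0.267 ]
back wall top back edge [0.6586 0.1768 0.285 ] [ 0.6983 -0.1477  0.285 ]
```

```bash
python3 - <<'E'
from h import *
p,T,_=tool();print(p,np.degrees(np.arctan2(T[1,2],T[0,2])))
print(shift([.5778,.0898,.265]),shift([.6274,.0957,.265]))
E
```

```text
[0.45226721 0.15251176 0.27644433] 2.4310014084060088
[ 12.2 -68.  122.7] [ 12.4 -64.2 172.5]
```

```bash
python3 -m inch '{"linear":[[3,-8,15],[6,-20,35],[9,-33,60],[12,-45,82],[12,-57,103],[12,-65,117],[12,-68,123],[12,-68,123],[12,-68,123]],"yaw":[-0.01,-0.02,-0.04,-0.06,-0.077,-0.077,-0.077,-0.077,-0.077]}' 0 90; python3 - <<'E'
from h import *
np.set_printoptions(precision=4,suppress=True)
p,T,_=tool();print(p,np.degrees(np.arctan2(T[1,2],T[0,2])))
s=Cam('side','s16.png');w=Cam('wrist','w16.png');t=Cam('top','t16.png')
cv2.imwrite('pics/t16c.png',cv2.resize(t.im[130:200,175:315],None,fx=5.5,fy=5.5,interpolation=cv2.INTER_CUBIC))
cv2.imwrite('pics/s16c.png',cv2.resize(s.im[130:260,190:300],None,fx=4.6,fy=4.6,interpolation=cv2.INTER_CUBIC))
E
```

```text
time_s: 16.55
position: [0.5774, 0.0903, 0.2652]
eef_rot: [0.041, 1.565, 0.161]
contact_force: [-0.5, 0.2, -3.6]
finger_gap: 0.135
[0.5774 0.0903 0.2652] 6.866880268248536
```

View pics/t16c.png

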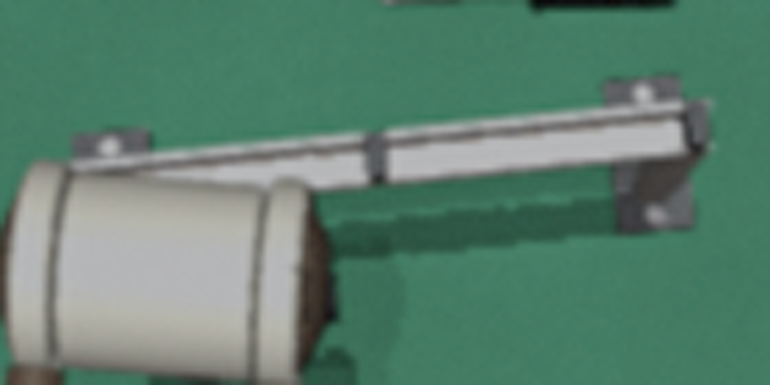

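View pics/s16c.png

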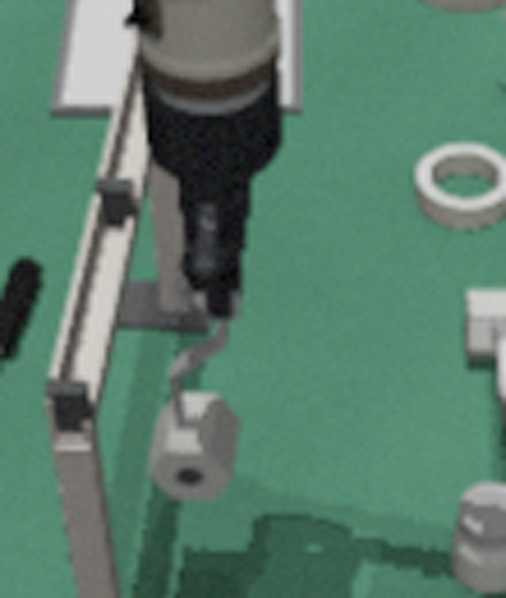

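View pics/w16.png

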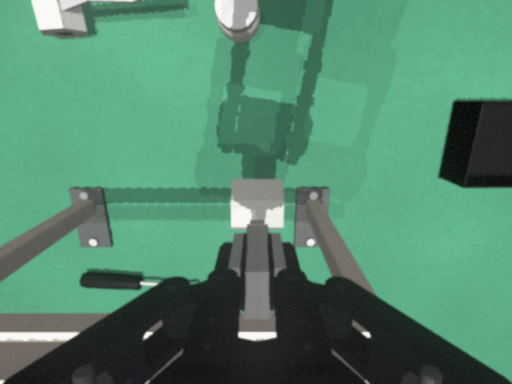

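```bash
python3 - <<'E'
from h import *
np.set_printoptions(precision=4,suppress=True)
w=Cam('wrist');cv2.imwrite('pics/w17.png',cv2.resize(w.im[300:384,0:150],None,fx=5,fy=5,interpolation=2))
print(w.im[300:384:1,40].mean(1).astype(int))
u=np.array([np.cos(np.radians(6.8)),np.sin(np.radians(6.8)),0]);c=np.array([.6645,.0145,0])
for col in (20,60,100):
  for r,z in ((313,.249),(331,.267),(341,.267)):
    P=w.at(col,r,z);print(col,r,z,P,'rail x',(P-c)@u*1e3)
print('plate front z.008', [ (w.at(c_,r_,.008)-c)@u*1e3 for c_,r_ in ((88,187),(312,187))], [ (w.at(c_,r_,.008)-c)@np.array([-u[1],u[0],0])*1e3 for c_,r_ in ((70,200),(105,200),(296,200),(329,200))])
E
```

```text
[133 132 132 134 133 135 135 134 131 131 133 127 121 108 105 104 108 105
 106 106 108 106 108 105 105 105 109 111 108 108 111 161 226 245 247 248
 248 247 244 226 191 151 115 107 107 108 110 108 108 108 105 107 105 105
 104 104  97  76  50  34  27  28  27  27  25  27  23  30  29  31  30  28
  25  26  29  27  30  28  31  30  24  22  24  23]
20 313 0.249 [ 0.6662 -0.0736  0.249 ] rail x -8.738458283942903
20 331 0.267 [ 0.6633 -0.0593  0.267 ] rail x -9.926207665942707
20 341 0.267 [ 0.672  -0.0605  0.267 ] rail x -1.45889603840441
60 313 0.249 [ 0.6627 -0.0447  0.249 ] rail x -8.809075997000136
60 331 0.267 [ 0.6601 -0.0329  0.267 ] rail x -9.993889773159044
60 341 0.267 [ 0.6687 -0.0337  0.267 ] rail x -1.5292929405254738
100 313 0.249 [ 0.6592 -0.0159  0.249 ] rail x -8.879665377664871
100 331 0.267 [ 0.6569 -0.0065  0.267 ] rail x -10.061544049926733
100 341 0.267 [ 0.6654 -0.0069  0.267 ] rail x -1.5996604900300873
plate front z.008 [np.float64(-29.11625892083624), np.float64(-29.712233989637152)] [np.float64(-201.40440706583004), np.float64(-147.91850246718758), np.float64(143.67490621381677), np.float64(194.0058588920833)]
```

View pics/w17.png

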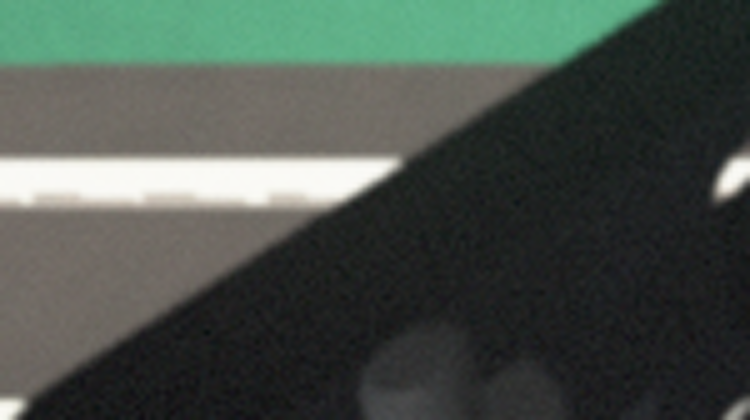

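The wrist view shows the rail parallel to the tool (row 331 throughout). Its lip front is about 2 mm farther than my estimate, so I'll use +52 mm. Carrying the hook over the lip now.

```bash
python3 -m inch '{"linear":[[-1,0,8],[-1,0,18],[-1,0,28],[-1,0,38],[-1,0,46],[-1,0,52],[-1,0,52],[-1,0,52]],"yaw":[0,0,0,0,0,0,0,0]}' 0 90; python3 - <<'E'
from h import *
np.set_printoptions(precision=4,suppress=True)
p,T,_=tool();print(p,np.degrees(np.arctan2(T[1,2],T[0,2])))
s=Cam('side','s18.png');w=Cam('wrist','w18.png')
cv2.imwrite('pics/s18c.png',cv2.resize(s.im[150:260,190:260],None,fx=5.4,fy=5.4,interpolation=cv2.INTER_CUBIC))
E
```

```text
time_s: 17.55
position: [0.6292, 0.0965, 0.2665]
eef_rot: [-0.006, 1.565, 0.115]
contact_force: [0.7, 0.0, -3.4]
finger_gap: 0.134
[0.6292 0.0965 0.2665] 6.884203402858887
```

View pics/s18c.png

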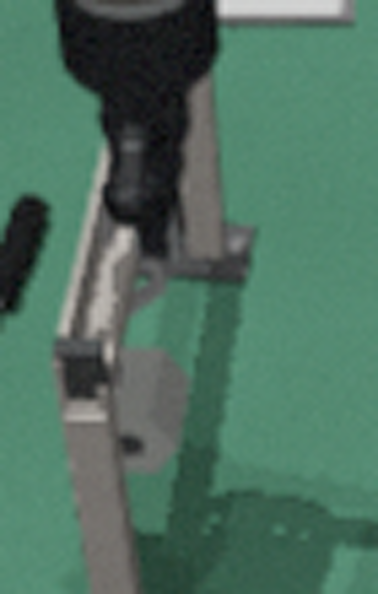

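View pics/w18.png

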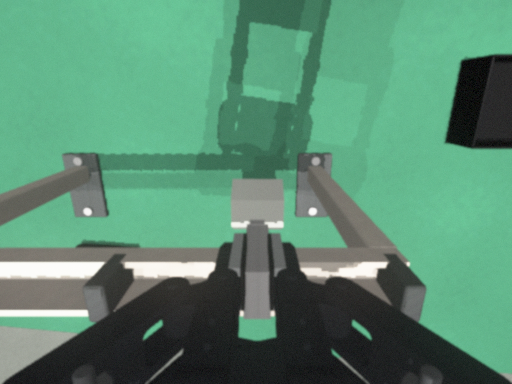

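```bash
python3 - <<'E'
from h import *
np.set_printoptions(precision=4,suppress=True)
w=Cam('wrist');p,T,_=tool();z=T[:,2]
print(w.im[240:322,190].mean(1).astype(int))
f=lambda c,r,h:((w.at(c,r,h)-p)@z*1e3)
for c in (60,190,340): print(c,'lip bottom',f(c,248.5,.249),'lip top front',f(c,261.5,.267),'back top edge front',f(c,309.5,.285),'back edge',f(c,316,.285))
# bridge extent in tool z, at z= p.z -.1237+.157
h=p[2]-.1237+.157
print(w.im[290:330,258].mean(1).astype(int)); print('bridge far end', f(258,318,h))
E
```

```text
[145 146 146 145 147 143 141 134 124 121 118 116 116 121 118 119 116 117
 118 118 116 144 207 233 240 244 245 245 245 244 244 245 245 245 240 221
 185 171 152 128 119 115 106  98  82  55  52  46  45  44  44  48  48  42
  39  45  46  41  44  45  41  43  43  46  45  44  43  47  41  49  45  42
  42  43  41  44  47  41  38  39  40  42]
60 lip bottom 16.284702589841206 lip top front 15.153636793513169 back top edge front 35.57158922192553 back edge 40.16220113828168
190 lip bottom 16.226743901495382 lip top front 15.09530771585758 back top edge front 35.495671508461754 back edge 40.082510402266976
340 lip bottom 16.159957704731543 lip top front 15.02809618692607 back top edge front 35.40820055827564 back edge 39.99069341336492
[133 134 135 135 135 135 134 133 136 134 134 134 134 136 135 135 133 134
 134 133 135 136 134 132 136 134 135 136 134 140 140 140 140 140 140 142
 140 137 138 142]
bridge far end 27.944755386914416
```

The tip is about 2 mm on the near side of the channel's centreline, and the pads clear the lip by about 4 mm. Lowering.

```bash
python3 -m inch '{"linear":[[4,0,0],[9,0,0],[14,0,0],[18,0,0],[20,0,0],[20,0,0]],"yaw":[0,0,0,0,0,0]}' 0 90;  python3 -m inch '{"linear":[[1,0,0],[2,0,0],[3,0,0],[3.5,0,0],[3.5,0,0]],"yaw":[0,0,0,0,0]}' 0 90; python3 - <<'E'
from h import *
np.set_printoptions(precision=4,suppress=True)
p,T,_=tool();print(p)
s=Cam('side','s19.png');w=Cam('wrist','w19.png')
cv2.imwrite('pics/s19c.png',cv2.resize(s.im[150:260,190:260],None,fx=5.4,fy=5.4,interpolation=cv2.INTER_CUBIC))
E
```

```text
time_s: 18.3
position: [0.6288, 0.0965, 0.2461]
eef_rot: [0.019, 1.566, 0.139]
contact_force: [0.2, -0.7, -4.0]
finger_gap: 0.13
time_s: 18.8
position: [0.629, 0.0965, 0.2436]
eef_rot: [-0.028, 1.565, 0.092]
contact_force: [-3.0, -0.5, 1.7]
finger_gap: 0.135
[0.629  0.0965 0.2436]
```

View pics/s19c.png

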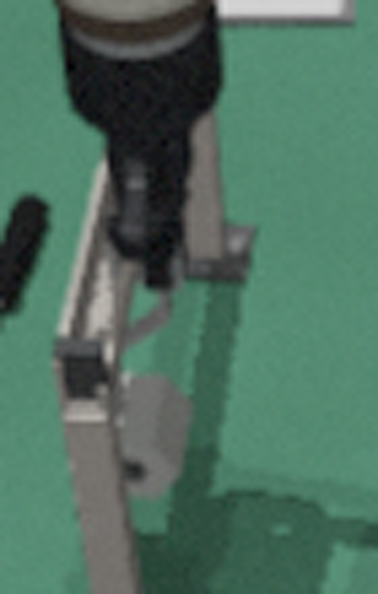

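View pics/w19.png

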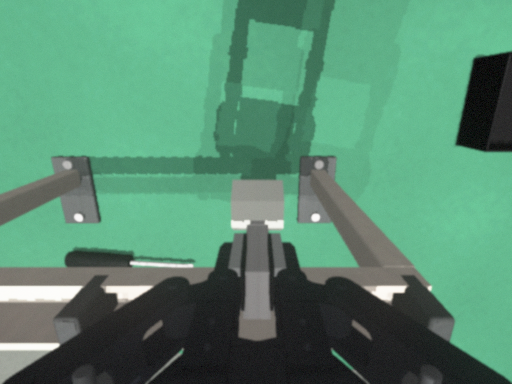

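Contact came at the expected height: the load moved to the rail and Fz went from −4 to +1.7 N. Releasing.

```bash
python3 -m inch '{"linear":[[0,0,0],[0,0,0],[0,0,0],[0,0,0],[0,0,0]],"yaw":[0,0,0,0,0]}' 0.3 20;  python3 -m inch '{"linear":[[0,0,-10],[0,0,-30],[0,0,-60],[-20,0,-80],[-40,0,-80],[-40,0,-80]],"yaw":[0,0,0,0,0,0]}' 0.3; python3 - <<'E'
from h import *
s=Cam('side','s20.png');w=Cam('wrist','w20.png')
cv2.imwrite('pics/s20c.png',cv2.resize(s.im[150:260,190:260],None,fx=5.4,fy=5.4,interpolation=cv2.INTER_CUBIC))
E
```

```text
time_s: 19.4
position: [0.629, 0.0965, 0.2434]
eef_rot: [-0.025, 1.565, 0.095]
contact_force: [-0.9, 0.5, -1.0]
finger_gap: 0.303
time_s: 20.0
position: [0.5507, 0.0868, 0.2864]
eef_rot: [-0.102, 1.558, 0.018]
contact_force: [0.6, 0.1, -0.1]
finger_gap: 0.299
```

View pics/s20c.png

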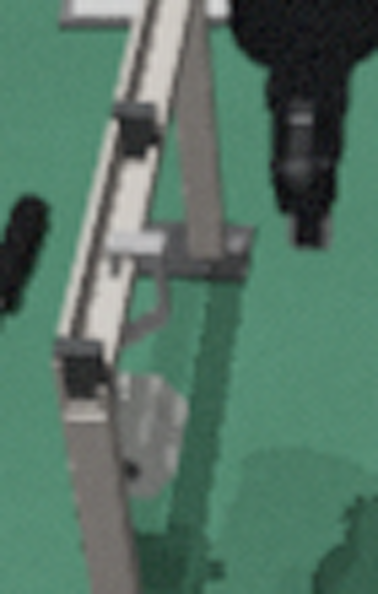

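View pics/w20.png

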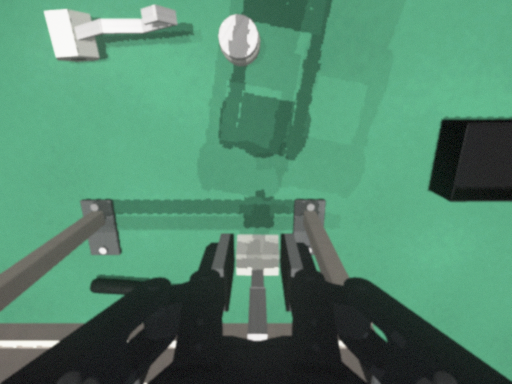

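b hangs with its tip behind the lip. Next is a. I'll go above it with the tool's z axis along a's own x (yaw about +1.52) and measure.

```bash
python3 -m inch '{"linear":[[0,-15,-20],[0,-45,-40],[0,-75,-60],[0,-105,-75],[0,-140,-90],[0,-175,-105],[0,-210,-120],[0,-245,-135],[0,-275,-147],[0,-300,-158]],"yaw":[0.1,0.25,0.39,0.53,0.67,0.81,0.95,1.09,1.23,1.37]}' 0.45 20; python3 -m inch '{"linear":[[0,0,0],[0,0,0],[0,0,0]],"yaw":[0.1,0.15,0.15]}'; python3 - <<'E'
from h import *
p,T,st=tool();print(p,np.degrees(np.arctan2(T[1,2],T[0,2])),st['q'])
w=Cam('wrist','w21.png')
E
```

```text
time_s: 21.1
position: [0.4278, -0.2314, 0.2801]
eef_rot: [1.69, 1.566, 0.434]
contact_force: [0.0, 1.2, -0.6]
finger_gap: 0.448
time_s: 21.4
position: [0.4274, -0.2314, 0.2784]
eef_rot: [2.435, 1.566, 1.028]
contact_force: [-0.1, 0.2, 0.1]
finger_gap: 0.45
[ 0.42744161 -0.23138348  0.2783842 ] -80.6463152250323 [-0.74863263 -0.11133382  1.75999048  0.00482899  1.49393977 -0.91225245]
```

View pics/w21.png

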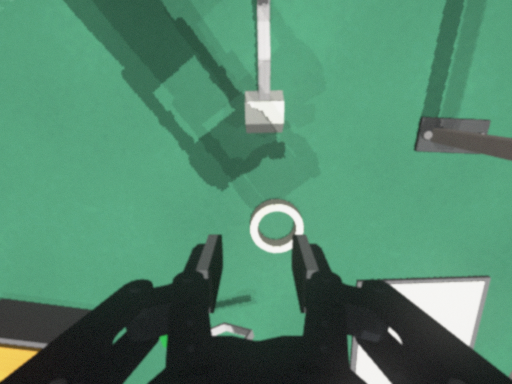

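```bash
python3 -m inch '{"linear":[[0,0,-25],[0,0,-55],[0,0,-75],[0,0,-75],[0,0,-75]],"yaw":[0,0,0,0,0]}' 0.45 20; cat > m2.py <<'E'
from h import *
np.set_printoptions(precision=4,suppress=True)
p,T,st=tool();print(p,np.degrees(np.arctan2(T[1,2],T[0,2])))
w=Cam('wrist','w22.png')
hsv=cv2.cvtColor(w.im,cv2.COLOR_BGR2HSV)
m=(hsv[:,:,1]<60).astype(np.uint8);m[:,:215]=0;m[:,310:]=0;m[235:]=0
for v in range(0,232,6):
    x=np.nonzero(m[v])[0]
    if len(x):print(v,x.min(),x.max(),hsv[v,(x.min()+x.max())//2,2],end=' | ')
E
python3 m2.py
```

```text
time_s: 21.95
position: [0.4154, -0.1572, 0.2787]
eef_rot: [2.28, 1.566, 0.876]
contact_force: [-0.4, -0.4, 0.8]
finger_gap: 0.45
[ 0.4154 -0.1572  0.2787] -80.44311112100345
0 257 297 247 | 6 258 295 87 | 12 260 292 158 | 18 266 286 97 | 48 257 269 175 | 54 257 270 180 | 60 256 270 214 | 66 256 270 202 | 72 257 270 198 | 78 257 269 180 | 84 257 269 203 | 90 257 269 218 | 96 257 269 228 | 102 257 269 215 | 108 257 269 212 | 114 258 269 145 | 120 258 269 136 | 126 258 269 133 | 132 258 269 135 | 138 258 269 134 | 144 258 269 136 | 150 245 281 125 | 156 245 281 127 | 162 245 282 171 | 168 245 282 213 | 174 246 282 246 | 180 246 281 172 |
```

View pics/w22.png

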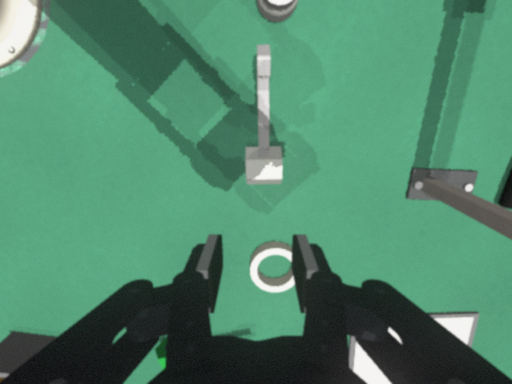

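```bash
python3 - <<'E'
from h import *
np.set_printoptions(precision=4,suppress=True)
w=Cam('wrist')
print(w.im[140:190,275].mean(1).astype(int))
for r in (158,160,171,183): print(r,w.at(263.5,r,.048))
print('width',w.at(244.7,170,.048),w.at(282.3,170,.048))
c=w.at(263.5,171.5,.048);p,T,_=tool()
lean=-T[:,2].copy();lean[2]=0;lean/=np.linalg.norm(lean)
for x,z in [(2,157),(-26,157),(0,135),(2,135),(-22,104),(6,74),(6,24)]:
    l=z*.866-x*.5;h=24+z*.5+x*.866
    P=c+lean*l/1e3;P[2]=h/1e3;print((x,z),round(l),round(h),w.px(P))
E
```

```text
[ 79  75  72  74  79  94 115 127 133 132 136 129 133 131 129 131 134 136
 140 154 160 166 166 166 166 181 223 241 245 245 246 246 245 245 244 244
 245 240 223 182 157 153 151 142 128 123 122 119 123 122]
158 [ 0.4247 -0.154   0.048 ]
160 [ 0.4251 -0.1567  0.048 ]
171 [ 0.4278 -0.1718  0.048 ]
183 [ 0.4307 -0.1888  0.048 ]
width [ 0.402  -0.1747  0.048 ] [ 0.4531 -0.1662  0.048 ]
(2, 157) 135 104 [265.9216  58.9202]
(-26, 157) 149 80 [265.3029  48.1537]
(0, 135) 117 92 [265.3572  78.2855]
(2, 135) 116 93 [265.3994  79.143 ]
(-22, 104) 101 57 [264.3264  93.9972]
(6, 74) 61 66 [264.2636 127.5314]
(6, 24) 18 41 [263.4709 157.8171]
```

Predicted hook pixels agree with those seen to about 2 px: tip end at row 76, bridge at 46. That confirms a, with its tip uppermost.

```bash
python3 - <<'E'
from h import *
print(shift([.4022,-.0384,.056]))
E
```

```text
[ 223.1    5.9 -119.3]
```

```bash
python3 -m inch '{"linear":[[0,3,-30],[10,6,-70],[40,6,-105],[80,6,-119.5],[120,6,-119.5],[160,6,-119.5],[195,6,-119.5],[215,6,-119.5],[222,6,-119.5],[222,6,-119.5]],"yaw":[-0.01,-0.023,-0.023,-0.023,-0.023,-0.023,-0.023,-0.023,-0.023,-0.023]}' 0.45 20; python3 -m inch '{"linear":[[0,0,0],[0,0,0],[0,0,0],[0,0,0],[0,0,0]],"yaw":[0,0,0,0,0]}' 0 20; python3 - <<'E'
from h import *
print(shift([.4022,-.0384,.056]))
s=Cam('side');w=Cam('wrist','w23.png')
cv2.imwrite('pics/s23.png',cv2.resize(s.im[150:260,250:350],None,fx=5,fy=5,interpolation=2))
E
```

```text
time_s: 23.05
position: [0.4019, -0.0385, 0.0566]
eef_rot: [2.759, 1.566, 1.376]
contact_force: [0.8, -0.3, 0.5]
finger_gap: 0.452
time_s: 23.55
position: [0.4027, -0.0388, 0.0574]
eef_rot: [2.254, 1.566, 0.871]
contact_force: [0.5, 0.6, 4.1]
finger_gap: 0.163
[ 1.4 -0.5 -0.5]
```

View pics/s23.png

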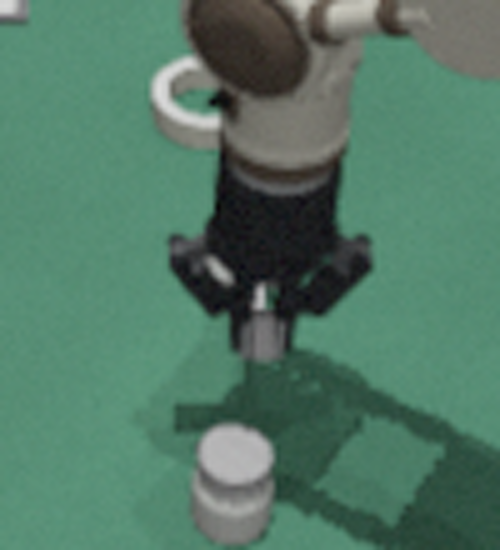

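View pics/w23.png

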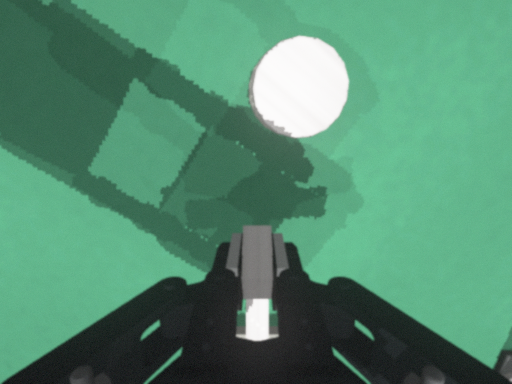

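Gripped (0.163). Rolling a back along its arc.

```bash
python3 -m inch '{"linear":[[-15,0,8],[-29,0,18],[-42,0,30],[-54,0,42],[-64,0,56],[-73,0,71],[-80,0,86.5],[-86,0,103],[-90,0,119.5],[-92,0,137]],"yaw":[0,0,0,0,0,0,0,0,0,0]}' 0 20; python3 -m inch '{"linear":[[-10,0,0],[-30,0,0],[-40,0,0],[-40,0,0]],"yaw":[0,0,0,0]}' 0 20; python3 - <<'E'
from h import *
s=Cam('side');w=Cam('wrist','w24.png')
cv2.imwrite('pics/s24.png',cv2.resize(s.im[130:250,250:370],None,fx=5,fy=5,interpolation=2))
E
```

```text
time_s: 24.65
position: [0.4282, -0.1752, 0.149]
eef_rot: [2.316, 1.566, 0.932]
contact_force: [0.0, -0.3, -2.7]
finger_gap: 0.156
time_s: 25.05
position: [0.4292, -0.176, 0.1908]
eef_rot: [1.634, 1.565, 0.251]
contact_force: [1.0, -0.3, -1.9]
finger_gap: 0.159
```

View pics/s24.png

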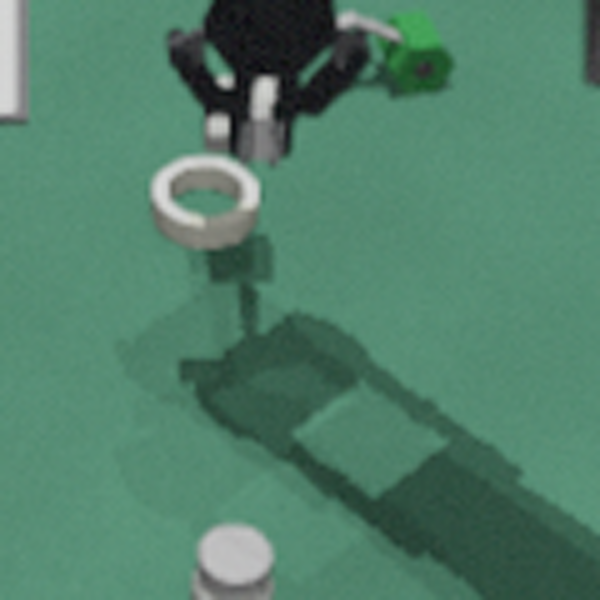

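View pics/w24.png

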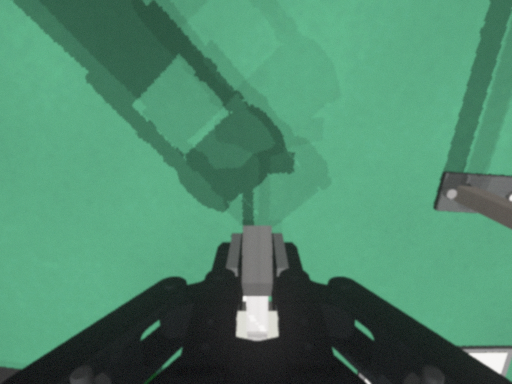

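a turned hardly at all: the pads pinch both tip and strap. I'll try brisk upward jerks while clear of everything.

```bash
python3 -m inch '{"linear":[[0,0,-15],[0,0,-45],[0,0,-75],[0,0,-95],[0,0,-100],[-50,0,-100],[-100,0,-100],[-100,0,-100],[-100,0,-100]],"yaw":[0,0,0,0,0,0,0,0,0]}' 0 20; python3 - <<'E'
from h import *
s=Cam('side');w=Cam('wrist','w25.png')
cv2.imwrite('pics/s25.png',cv2.resize(s.im[110:250,230:350],None,fx=4,fy=4,interpolation=2))
E
```

```text
time_s: 26.05
position: [0.4096, -0.0775, 0.2898]
eef_rot: [1.906, 1.566, 0.523]
contact_force: [-0.8, 0.5, -3.5]
finger_gap: 0.156
```

View pics/s25.png

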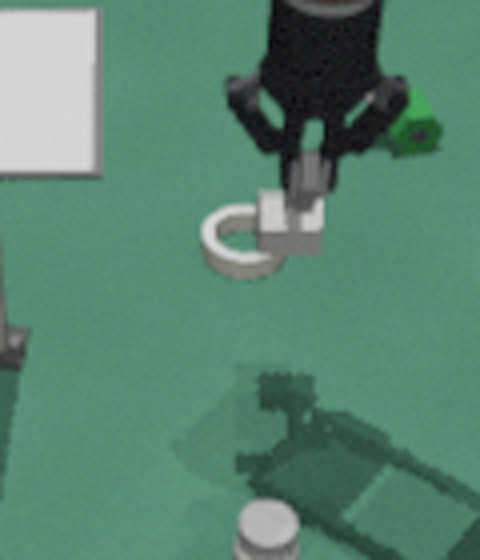

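View pics/w25.png

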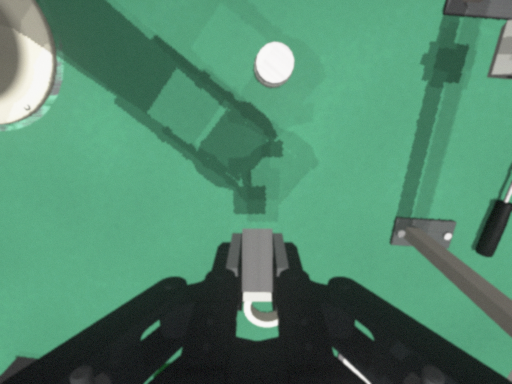

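The jerk turned it partly. Repeating, now with a +z component.

```bash
python3 -m inch '{"linear":[[8,0,-5],[25,0,-10],[45,0,-15],[65,0,-20],[78,0,-20],[80,0,-20],[45,0,15],[10,0,50],[10,0,50],[10,0,50]],"yaw":[0,0,0,0,0,0,0,0,0,0]}' 0 20; python3 - <<'E'
from h import *
s=Cam('side');w=Cam('wrist','w26.png')
cv2.imwrite('pics/s26.png',cv2.resize(s.im[110:250,230:350],None,fx=4,fy=4,interpolation=2))
E
```

```text
time_s: 27.15
position: [0.4181, -0.1269, 0.278]
eef_rot: [2.671, 1.566, 1.287]
contact_force: [-0.1, -0.4, -3.7]
finger_gap: 0.159
```

View pics/s26.png

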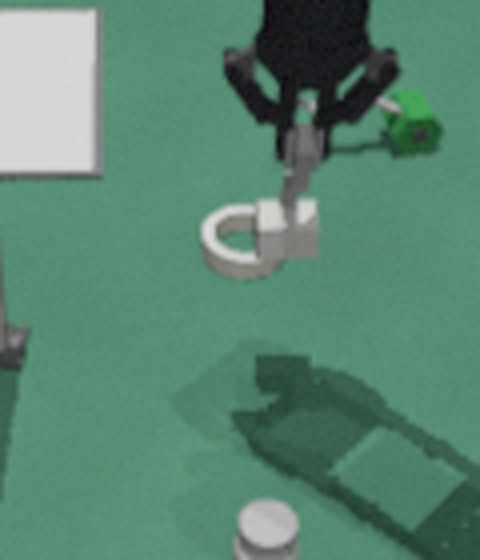

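View pics/w26.png

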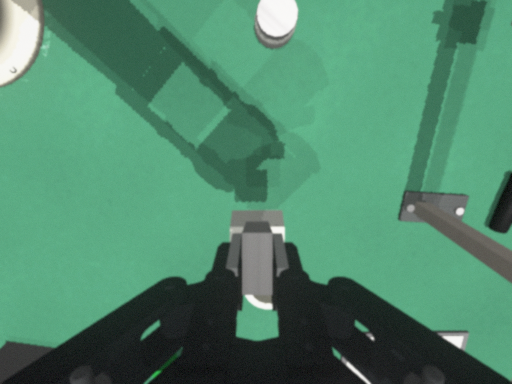

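About 15° remains. One more cycle, then set it down.

```bash
python3 -m inch '{"linear":[[5,0,-5],[18,0,-15],[32,0,-30],[45,0,-42],[52,0,-50],[54,0,-52],[26,0,-12],[-2,0,26],[-2,0,26],[-2,0,26]],"yaw":[0,0,0,0,0,0,0,0,0,0]}' 0 20; python3 - <<'E'
from h import *
s=Cam('side');w=Cam('wrist','w27.png')
cv2.imwrite('pics/s27.png',cv2.resize(s.im[110:250,230:350],None,fx=4,fy=4,interpolation=2))
E
```

```text
time_s: 28.25
position: [0.4223, -0.1517, 0.2786]
eef_rot: [3.088, 1.565, 1.704]
contact_force: [-0.7, -0.1, -2.8]
finger_gap: 0.16
```

View pics/w27.png

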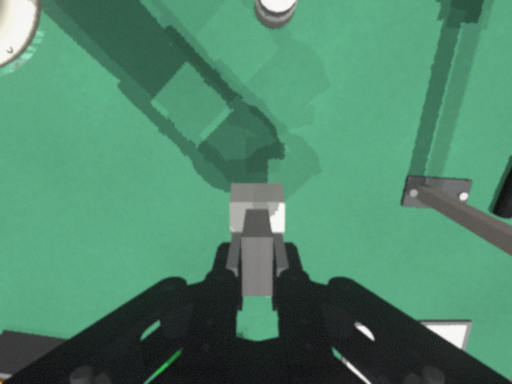

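a is now upright within a few degrees. Lowering it to the bench.

```bash
python3 -m inch '{"linear":[[15,0,0],[45,0,0],[80,0,0],[105,0,0],[118,0,0],[122,0,0],[125,0,0],[125,0,0]],"yaw":[0,0,0,0,0,0,0,0]}' 0 20;python3 -m inch '{"linear":[[2,0,0],[4,0,0],[5,0,0],[5,0,0]],"yaw":[0,0,0,0]}' 0 20; python3 - <<'E'
from h import *
s=Cam('side');w=Cam('wrist','w28.png')
cv2.imwrite('pics/s28.png',cv2.resize(s.im[110:250,230:350],None,fx=4,fy=4,interpolation=2))
E
```

```text
time_s: 29.15
position: [0.4217, -0.1494, 0.1529]
eef_rot: [-3.053, 1.564, 1.847]
contact_force: [-0.0, 0.7, -2.7]
finger_gap: 0.162
time_s: 29.55
position: [0.4217, -0.1494, 0.1479]
eef_rot: [-3.049, 1.564, 1.851]
contact_force: [0.3, -0.3, -3.0]
finger_gap: 0.161
```

View pics/w28.png

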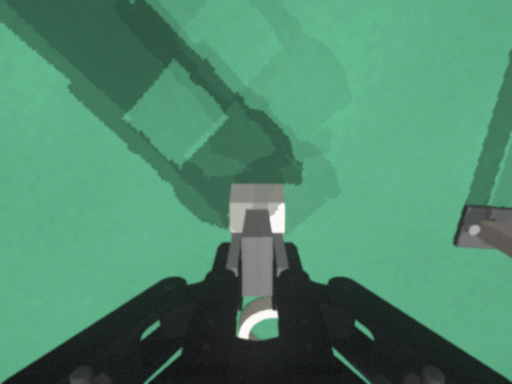

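View pics/s28.png

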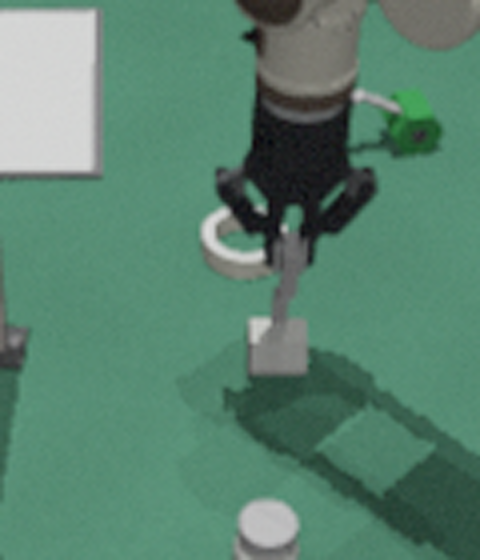

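```bash
python3 -m inch '{"linear":[[2,0,0],[4,0,0],[4,0,0]],"yaw":[0,0,0]}' 0 20;python3 -m inch '{"linear":[[2,0,0],[4,0,0],[4,0,0]],"yaw":[0,0,0]}' 0 20;python3 -m inch '{"linear":[[2,0,0],[4,0,0],[4,0,0]],"yaw":[0,0,0]}' 0 20
```

```text
time_s: 29.95
position: [0.4214, -0.1492, 0.1436]
eef_rot: [-2.992, 1.563, 1.909]
contact_force: [0.1, 0.1, -3.2]
finger_gap: 0.158
time_s: 30.25
position: [0.4212, -0.149, 0.1391]
eef_rot: [-2.935, 1.563, 1.966]
contact_force: [-0.1, 0.3, -1.4]
finger_gap: 0.162
time_s: 30.55
position: [0.4231, -0.1504, 0.1383]
eef_rot: [2.746, 1.566, 1.364]
contact_force: [-2.7, 1.6, 13.7]
finger_gap: 0.156
```

Contact at about 0.139, now pressed flat. Releasing.

```bash
python3 -m inch '{"linear":[[-1,0,0],[-1,0,0],[-1,0,0],[-1,0,0],[-1,0,0],[-1,0,0],[-1,0,0],[-1,0,0]],"yaw":[0,0,0,0,0,0,0,0]}' 0.4 20; python3 - <<'E'
from h import *
s=Cam('side');w=Cam('wrist','w29.png')
cv2.imwrite('pics/s29.png',cv2.resize(s.im[110:250,230:350],None,fx=4,fy=4,interpolation=2))
E
```

```text
time_s: 31.35
position: [0.4231, -0.1504, 0.1393]
eef_rot: [2.76, 1.566, 1.378]
contact_force: [0.1, 0.5, -0.1]
finger_gap: 0.4
```

View pics/w29.png

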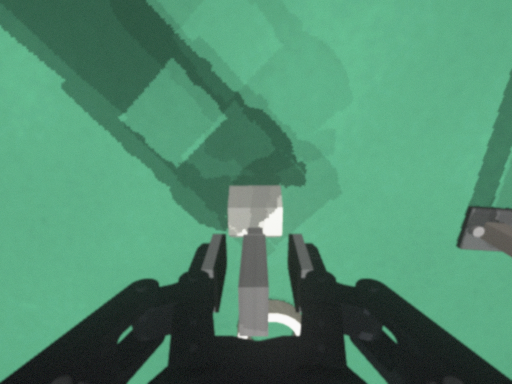

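View pics/s29.png

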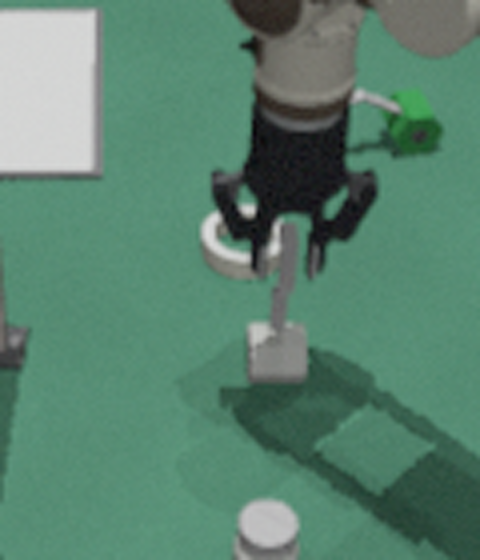

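```bash
python3 -m inch '{"linear":[[-10,0,0],[-40,0,0],[-80,0,0],[-110,0,0],[-110,0,30],[-110,0,60],[-110,0,60],[-110,0,60]],"yaw":[0,0,0,0,0,0,0,0]}' 0.4 20; python3 -m inch '{"linear":[[0,0,0],[0,0,0],[0,0,0],[0,0,0],[0,0,0],[0,0,0]],"yaw":[0,0,0,0,0,0]}'; python3 - <<'E'
from h import *
w=Cam('wrist','w30.png')
cv2.imwrite('pics/w30c.png',cv2.resize(w.im[60:240,170:340],None,fx=3.2,fy=3.2,interpolation=2))
E
```

```text
time_s: 32.25
position: [0.4341, -0.2099, 0.2494]
eef_rot: [2.767, 1.566, 1.384]
contact_force: [-0.8, -0.4, -1.3]
finger_gap: 0.404
time_s: 32.85
position: [0.4341, -0.2098, 0.2495]
eef_rot: [2.767, 1.566, 1.384]
contact_force: [-0.7, 0.3, 0.2]
finger_gap: 0.399
```

View pics/w30c.png

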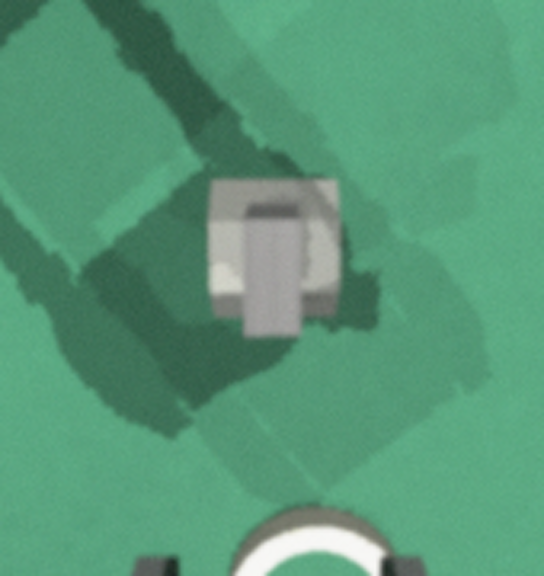

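a stands upright: bridge at rows 128–165, like b before it. Measuring the grip.

```bash
python3 - <<'E'
from h import *
np.set_printoptions(precision=4,suppress=True)
w=Cam('wrist');p,T,_=tool();z=T[:,2]
print(np.degrees(np.arctan2(z[1],z[0])))
a=w.at(254.7,127.6,.181);b=w.at(254.7,164.8,.181);c1=w.at(255.1,128.6,.048);c2=w.at(255.1,152.3,.048)
for n,q in dict(a=a,b=b,c1=c1,c2=c2).items(): print(n,q,(q-p)@z*1e3,(q-p)@T[:,1]*1e3)
print('centre est from bridge',((a-p)@z+.026)*1e3,((b-p)@z-.002)*1e3,'flat',((c1+c2)/2-p)@z*1e3)
S=a+z*(-.001);S[2]=.145;print(shift(S))
E
```

```text
-79.26222770176875
a [ 0.4217 -0.1538  0.181 ] -57.027128637004296 -1.902263625956222
b [ 0.427  -0.1822  0.181 ] -28.19311893978006 -1.969275354405982
c1 [ 0.424  -0.1665  0.048 ] -43.476525150272415 -2.2753494212188103
c2 [ 0.4293 -0.1951  0.048 ] -14.459905827425542 -2.3304198942477194
centre est from bridge -31.027128637004296 -30.193118939780057 flat -28.968215488848983
[104.7  -2.  -57.9]
```

```bash
python3 -m inch '{"linear":[[0,-2,-30],[0,-2,-57],[20,-2,-57.5],[55,-2,-57.5],[85,-2,-57.5],[98,-2,-57.5],[104,-2,-57.5],[104,-2,-57.5],[104,-2,-57.5]],"yaw":[0,0,0,0,0,0,0,0,0]}' 0.4; python3 -m inch '{"linear":[[0,0,0],[0,0,0],[0,0,0],[0,0,0],[0,0,0]],"yaw":[0,0,0,0,0]}' 0 90; python3 - <<'E'
from h import *
s=Cam('side');w=Cam('wrist','w31.png')
cv2.imwrite('pics/s31.png',cv2.resize(s.im[110:250,230:350],None,fx=4,fy=4,interpolation=2))
E
```

```text
time_s: 33.85
position: [0.4225, -0.1539, 0.1472]
eef_rot: [2.239, 1.566, 0.856]
contact_force: [0.4, 1.0, 0.3]
finger_gap: 0.396
time_s: 34.35
position: [0.4233, -0.1547, 0.149]
eef_rot: [1.692, 1.566, 0.309]
contact_force: [-2.6, 0.6, 5.6]
finger_gap: 0.133
```

View pics/w31.png

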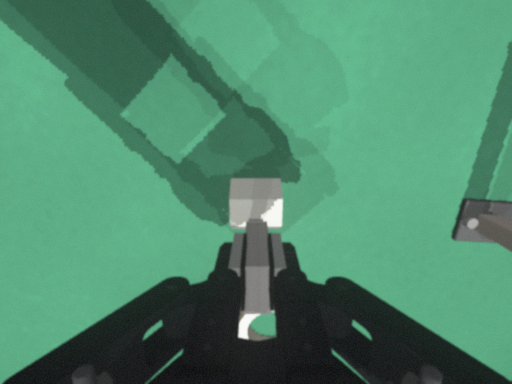

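```bash
python3 -m inch '{"linear":[[-15,0,0],[-45,0,0],[-80,0,0],[-105,0,0],[-118,0,0],[-118,0,0]],"yaw":[0,0,0,-0.05,-0.13,-0.2]}' 0 90; python3 - <<'E'
from h import *
p,T,_=tool();z=T[:,2];print(p,np.degrees(np.arctan2(z[1],z[0])))
w=Cam('wrist');h=p[2]-.125+.157
print(w.im[295:330,257].mean(1).astype(int))
for r in (311,312,313):print(r,(w.at(257,r,h)-p)@z*1e3)
print(shift([.5977,-.0791,.266]))
E
```

```text
time_s: 35.05
position: [0.4238, -0.1556, 0.2697]
eef_rot: [1.042, 1.562, -0.139]
contact_force: [0.5, -0.2, -2.9]
finger_gap: 0.134
[ 0.42377309 -0.15558277  0.26972373] -67.6263453030469
[124 124 126 121 123 124 126 122 123 124 121 125 127 128 132 137 138 138
 139 135 133 131 135 132 134 135 133 134 132 132 133 133 136 135 132]
311 26.27522255021182
312 26.906136840331623
313 27.53874543541776
[  3.6 190.3  -3.5]
```

```bash
python3 -m inch '{"linear":[[1,12,0],[2,32,0],[3,55,-1],[3,78,-2],[3,100,-3],[3,122,-4],[3,145,-4],[3,165,-4],[3,180,-4],[3,189,-4]],"yaw":[-0.1,-0.24,-0.38,-0.52,-0.66,-0.8,-0.94,-1.08,-1.2,-1.3]}' 0 90;python3 -m inch '{"linear":[[0,0,0],[0,0,0],[0,0,0]],"yaw":[0,0,0]}'; cat > m3.py <<'E'
from h import *
p,T,_=tool();z=T[:,2];print(p,np.degrees(np.arctan2(z[1],z[0])))
w=Cam('wrist','w32.png');s=Cam('side')
cv2.imwrite('pics/s32.png',cv2.resize(s.im[110:250,190:310],None,fx=4,fy=4,interpolation=2))
print(shift([.5962,-.0793,.266]),shift([.6508,-.0728,.266]))
E
python3 m3.py
```

```text
time_s: 36.1
position: [0.5968, -0.0784, 0.2655]
eef_rot: [0.035, 1.565, 0.161]
contact_force: [-1.3, -1.2, -3.7]
finger_gap: 0.134
time_s: 36.4
position: [0.5962, -0.0786, 0.2651]
eef_rot: [0.101, 1.566, 0.224]
contact_force: [-0.7, 1.1, -2.1]
finger_gap: 0.13
[ 0.5961712  -0.0785799   0.26513741] 7.07902373369199
[-0.5 -0.6 -0.2] [-0.2 -1.  54.8]
```

View pics/w32.png

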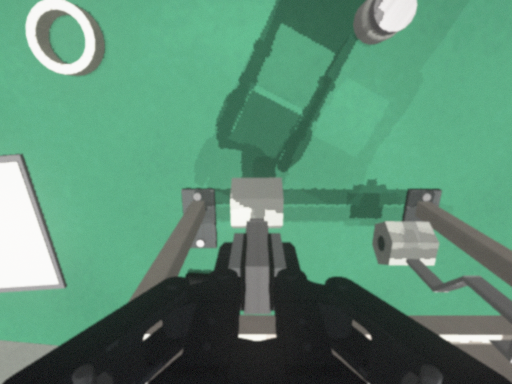

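View pics/s32.png

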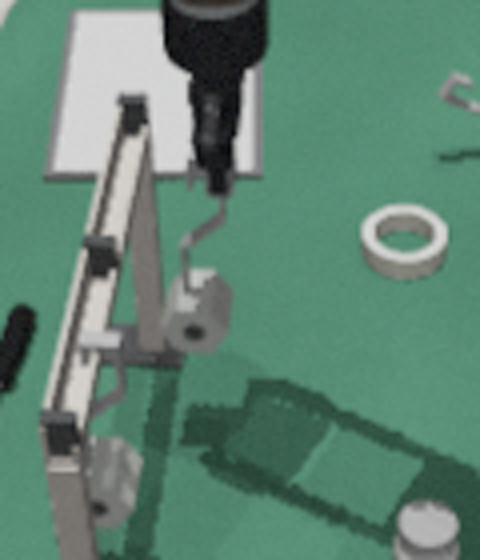

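b hangs well at (405,240), and a is aligned with the rail. Checking the lip's distance in the tool frame.

```bash
python3 - <<'E'
from h import *
np.set_printoptions(precision=1,suppress=True)
w=Cam('wrist');p,T,_=tool();z=T[:,2]
for c in (440,465): print(c,w.im[310:348,c].mean(1).astype(int))
f=lambda c,r,h:((w.at(c,r,h)-p)@z*1e3)
for c in (440,465): print('bottom',f(c,316,.249),'top',f(c,333.5,.267))
E
```

```text
440 [133 135 133 132 125 114 108 109 110 109 107 106 107 108 104 106 108 104
 100 108 103 102 105 140 212 225 180 107  50  39  36  40  37  39  40  35
  37  31]
465 [137 135 135 134 126 118 111 112 110 110 110 108 108 110 110 105 109 108
 109 111 108 109 110 147 223 245 247 248 247 247 246 239 216 164 120 111
 108 106]
bottom 70.77732662371186 top 69.14128319117891
bottom 70.76857014040924 top 69.13182951459927
```

```bash
python3 -m inch '{"linear":[[-1,0,8],[-1,0,18],[-1,0,29],[-1,0,40],[-1,0,48],[-1,0,54.5],[-1,0,54.5],[-1,0,54.5]],"yaw":[0,0,0,0,0,0,0,0]}' 0 90; python3 - <<'E'
from h import *
np.set_printoptions(precision=1,suppress=True)
w=Cam('wrist','w33.png');p,T,_=tool();z=T[:,2];print(p*1e3)
for c in (190,340): print(c,w.im[240:322,c].mean(1).astype(int))
f=lambda c,r,h:((w.at(c,r,h)-p)@z*1e3)
for r in (246,248,250,259,261,263): print(r,f(330,r,.249),f(330,r,.267))
h=p[2]-.125+.157
print(w.im[295:335,257].mean(1).astype(int)); print([f(257,r,h) for r in (311,313,315)])
s=Cam('side');cv2.imwrite('pics/s33.png',cv2.resize(s.im[110:250,190:310],None,fx=4,fy=4,interpolation=2))
E
```

```text
time_s: 37.35
position: [0.6505, -0.0719, 0.2668]
eef_rot: [0.043, 1.566, 0.167]
contact_force: [0.2, 0.2, -3.1]
finger_gap: 0.131
[650.3 -71.9 266.9]
190 [ 89  76  62  48  52  72  98 109 111 115 116 111 113 110 112 111 114 114
 111 131 184 221 230 232 233 234 238 240 241 241 241 241 242 242 236 214
 170 140 120 114 113 108 103  94  77  54  47  47  42  47  42  46  41  42
  41  46  41  41  44  40  41  39  41  43  40  40  48  41  43  43  38  46
  43  38  41  40  39  40  39  37  40  34]
340 [140 139 140 143 141 138 128 114 113 109 112 110 110 109 110 112 110 108
 112 111 121 136 144 149 152 155 184 219 239 244 246 245 241 221 190 166
 127  72  47  45  39  42  43  40  40  44  46  45  46  43  43  38  40  38
  37  39  40  38  39  40  36  40  36  43  40  41  35  36  34  37  42  42
  44  36  39  37  38  40  40  39  39  40]
246 14.452788935282383 4.5745900503551065
248 15.96198298922057 5.92443735646482
250 17.47865424550516 7.280972391974382
259 24.397711989742408 13.46948833033576
261 25.956518640226165 14.863709936504037
263 27.523174685646772 16.2649521670796
[129 129 130 132 130 131 129 130 130 131 128 129 127 129 131 132 129 136
 143 152 146 144 144 146 146 143 143 146 143 144 146 146 143 143 141 141
 142 144 140 142]
[np.float64(24.748480349627535), np.float64(26.011005559972165), np.float64(27.280335495656644)]
```

View pics/w33.png

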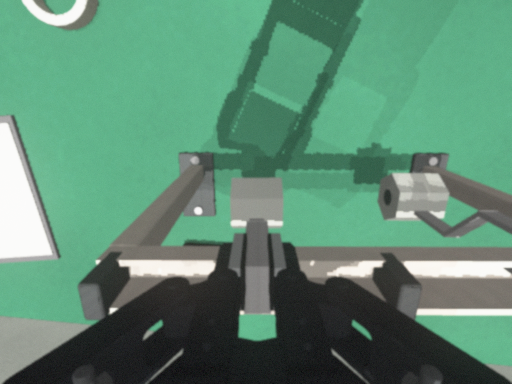

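Lip front is at +14.8 and the tip at +24.3, so the tip is inside the channel at about −2.5. Lowering.

```bash
python3 -m inch '{"linear":[[4,0,0],[9,0,0],[14,0,0],[18,0,0],[19,0,0],[19,0,0]],"yaw":[0,0,0,0,0,0]}' 0 90;  python3 -m inch '{"linear":[[1,0,0],[2,0,0],[3,0,0],[3,0,0]],"yaw":[0,0,0,0]}' 0 90;
```

```text
time_s: 38.05
position: [0.6502, -0.0719, 0.2476]
eef_rot: [0.081, 1.566, 0.205]
contact_force: [-0.4, -0.2, -2.5]
finger_gap: 0.131
time_s: 38.45
position: [0.6503, -0.0719, 0.2449]
eef_rot: [0.04, 1.565, 0.164]
contact_force: [-0.8, 0.3, -0.3]
finger_gap: 0.133
```

Contact is beginning at the expected height. Going 1 mm further, then release and retreat.

```bash
python3 -m inch '{"linear":[[0.5,0,0],[1,0,0],[1,0,0]],"yaw":[0,0,0]}' 0 90; python3 -m inch '{"linear":[[0,0,0],[0,0,0],[0,0,0],[0,0,0],[0,0,0]],"yaw":[0,0,0,0,0]}' 0.3 20;  python3 -m inch '{"linear":[[0,0,-10],[0,0,-30],[0,0,-60],[-20,0,-100],[-30,0,-140],[-30,0,-180],[-30,0,-220],[-30,0,-250],[-30,0,-250]],"yaw":[0,0,0,0,0,0,0,0,0]}' 0.3; python3 -m inch '{"linear":[[0,0,0],[0,0,0],[0,0,0],[0,0,0],[0,0,0],[0,0,0],[0,0,0],[0,0,0]],"yaw":[0,0,0,0,0,0,0,0]}'; python3 - <<'E'
from h import *
s=Cam('side','s35.png');w=Cam('wrist','w35.png');t=Cam('top','t35.png')
cv2.imwrite('pics/s35c.png',cv2.resize(s.im[130:260,180:260],None,fx=4.6,fy=4.6,interpolation=cv2.INTER_CUBIC))
cv2.imwrite('pics/t35c.png',cv2.resize(t.im[130:190,175:315],None,fx=5.5,fy=5.5,interpolation=cv2.INTER_CUBIC))
E
```

```text
time_s: 38.75
position: [0.6504, -0.0719, 0.2447]
eef_rot: [-0.018, 1.565, 0.107]
contact_force: [-2.9, 0.4, 2.2]
finger_gap: 0.137
time_s: 39.25
position: [0.6504, -0.0719, 0.2447]
eef_rot: [-0.023, 1.565, 0.101]
contact_force: [-0.8, 0.1, 0.8]
finger_gap: 0.3
time_s: 40.15
position: [0.4001, -0.1031, 0.2732]
eef_rot: [-0.157, 1.565, -0.034]
contact_force: [0.1, -0.4, 0.2]
finger_gap: 0.303
time_s: 40.95
position: [0.4001, -0.1031, 0.2732]
eef_rot: [-0.155, 1.565, -0.032]
contact_force: [0.9, -0.4, -0.4]
finger_gap: 0.3
```

View pics/s35c.png

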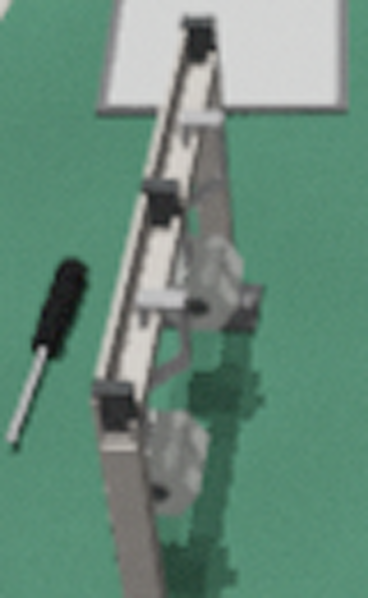

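View pics/t35c.png

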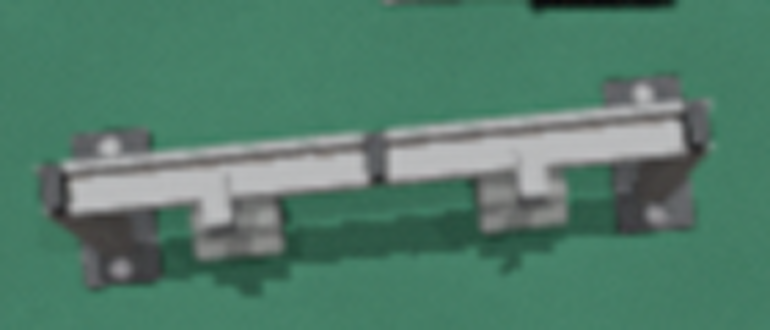

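View pics/w35.png

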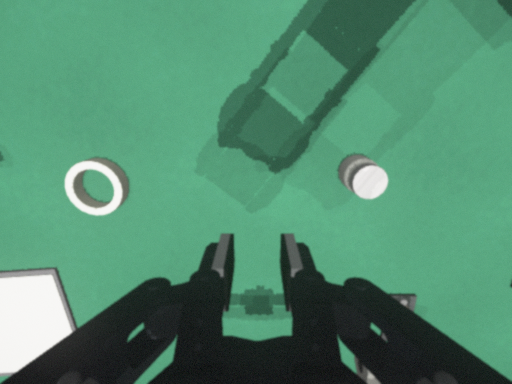

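View pics/t35.png

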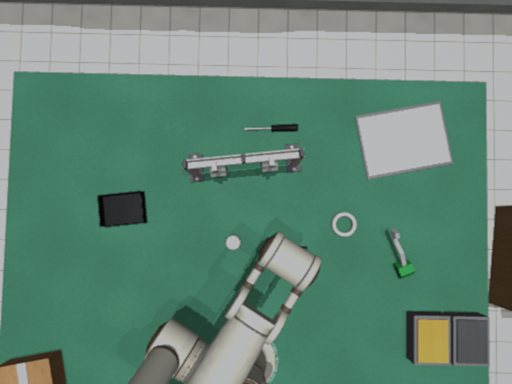

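Both hang on opposite sides of the middle stop. Next: are they settled, at the right height, and are the bystanders unmoved?

```bash
python3 -m inch '{"linear":[[0,0,0],[0,0,0],[0,0,0],[0,0,0],[0,0,0],[0,0,0],[0,0,0],[0,0,0]],"yaw":[0,0,0,0,0,0,0,0]}' >/dev/null; python3 - <<'E'
from h import *
np.set_printoptions(precision=1,suppress=True)
s=Cam('side','s36.png');t=Cam('top','t36.png')
a=cv2.imread('pics/s35.png').astype(int);d=abs(s.im.astype(int)-a).max(2)
print('side diff rail region',d[120:270,180:260].max(), (d[120:270,180:260]>40).sum())
S=lambda x,y:((x+.5)/4.6+180-.5,(y+.5)/4.6+130-.5)
C=lambda x,y:((x+.5)/5.5+175-.5,(y+.5)/5.5+130-.5)
# bridge, top-face robot-side end
for n,sp,tp in (('b',(186,296),(219,216)),('a',(220,117),(536,189))):
    P,e=tri(s,S(*sp),t,C(*tp));print(n,P*1e3,e*1e3)
t0=cv2.imread('pics/top0.png').astype(int);D=abs(t.im.astype(int)-t0).max(2)
for n,(x,y) in dict(jar=(233,242),tape=(344,224),driver=(271,128),bin=(122,209),green=(402,255)).items(): print(n,(D[y-16:y+16,x-28:x+28]>60).sum())
cv2.imwrite('pics/s36c.png',cv2.resize(s.im[130:260,180:260],None,fx=4.6,fy=4.6,interpolation=cv2.INTER_CUBIC))
E
```

```text
side diff rail region 47 6
b [629.5  96.  277.6] 6.493097488969425
a [649.5 -72.4 276.4] 2.40279623998708
jar 123
tape 0
driver 0
bin 0
green 0
```

View pics/s36c.png

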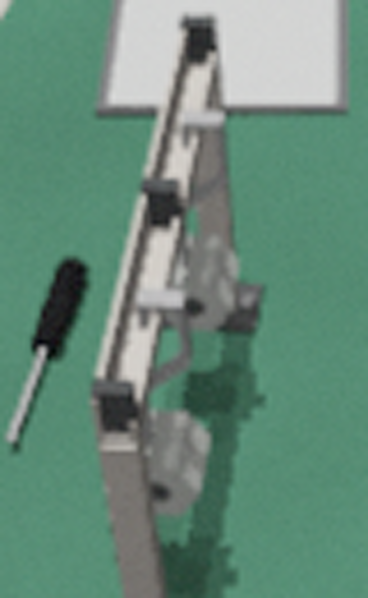

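```bash
for i in 1 2 3; do python3 -m inch '{"linear":[[0,0,0],[0,0,0],[0,0,0],[0,0,0],[0,0,0],[0,0,0],[0,0,0],[0,0,0],[0,0,0],[0,0,0]],"yaw":[0,0,0,0,0,0,0,0,0,0]}' >/dev/null; python3 - <<E
from h import *
s=Cam('side','s4$i.png')
E
done; python3 - <<'E'
from h import *
im=[cv2.imread(f'pics/{n}.png').astype(int)[120:270,180:260] for n in('s35','s36','s41','s42','s43')]
print([int((abs(im[i]-im[i+1]).max(2)>25).sum()) for i in range(4)])
def jar(p):
    a=cv2.imread(p)[228:258,218:248];h=cv2.cvtColor(a,cv2.COLOR_BGR2HSV);m=((h[:,:,1]<40)&(h[:,:,2]>170)).astype(np.uint8);M=cv2.moments(m,True);return M['m10']/M['m00'],M['m01']/M['m00'],M['m00']
print(jar('pics/top0.png'),jar('pics/t36.png'))
print(manip.read_state()['time_s'])
s=cv2.imread('pics/s43.png');w=cv2.resize(s[130:260,180:260],None,fx=4.6,fy=4.6,interpolation=cv2.INTER_CUBIC);cv2.imwrite('pics/s43c.png',w)
E
```

```text
[34, 0, 43, 57]
(14.576923076923077, 14.246153846153845, 130.0) (14.576923076923077, 14.246153846153845, 130.0)
45.15
```

View pics/s43c.png

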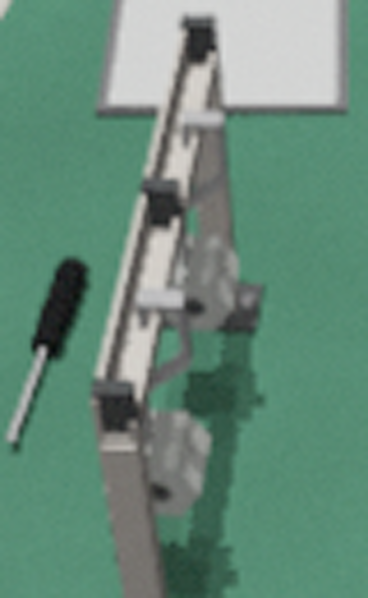

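```bash
cat > m5.py <<'E'
from h import *
import sys
a=np.radians(6.9);u=np.array([np.cos(a),np.sin(a),0]);v=np.array([-u[1],u[0],0]);c=np.array([.6665,.0147,0])
s=Cam('side')
im=cv2.resize(s.im[130:260,180:260],None,fx=4.6,fy=4.6,interpolation=cv2.INTER_CUBIC)
def hole(x0,x1,y0,y1):
    g=cv2.cvtColor(im,cv2.COLOR_BGR2GRAY).astype(float)[y0:y1,x0:x1];wt=np.clip(75-g,0,None);yy,xx=np.mgrid[y0:y1,x0:x1];return (xx*wt).sum()/wt.sum(),(yy*wt).sum()/wt.sum(),wt.sum()
for n,box,tgt in (('b',(152,175,478,505),np.array([.6290,.0965])),('a',(185,212,290,318),np.array([.6504,-.0719]))):
    x,y,k=hole(*box);px=((x+.5)/4.6+180-.5,(y+.5)/4.6+130-.5)
    yp=((np.r_[tgt,0]-c)@v)+.025
    d=s.ray(*px);kk=((c+v*yp-s.o)@v)/(d@v);P=s.o+d*kk
    print(n,round(x),round(y),'rail x %.1f z %.1f'%((P-c)@u*1e3,P[2]*1e3),round(k))
E
python3 m5.py; python3 -m inch '{"linear":[[0,0,0],[0,0,0],[0,0,0]],"yaw":[0,0,0]}'>/dev/null;python3 m5.py;python3 -m inch '{"linear":[[0,0,0],[0,0,0],[0,0,0]],"yaw":[0,0,0]}'>/dev/null;python3 m5.py
```

```text
b 159 492 rail x -4.0 z 119.3 3806
a 194 307 rail x -3.1 z 118.1 4279
b 159 492 rail x -3.9 z 118.9 3408
a 196 307 rail x -4.1 z 118.8 4688
b 159 492 rail x -4.0 z 118.8 3649
a 196 307 rail x -4.1 z 118.6 5090
```

Both prisms hang at about 119 mm height, with the centre within about 2 mm of the tip line, so they are upright. All readings agree, so I'm handing in.

```bash
python3 -c "
from bench import manip
print(manip.close_job(), manip.read_state()['time_s'])"
```

```text
the job is handed in; nothing more can be done
the job is handed in; nothing more can be done
```

Both hook carriers are hanging on the rail, hook up: b on the left side of the middle stop and a on the right, as seen from the robot. I handed the job in at about 46 s on the robot's clock; no verdict was reported.

I gripped each carrier by its strap, swung it hook-up with a light grip and short brisk moves, and stood it on its flat. Then I gripped it again firmly, carried the hook over the lip and lowered it until the rail took the weight.

**Last checks:**
- **Height:** the prism middles read about 119 mm above the bench (120 expected), and the hook bridges about 277 mm (277 expected).
- **Upright:** each prism is within about 2 mm of its tip line, a tilt of under 1°. A faint swing of about 1 mm was still visible in a's last readings.
- **Bystanders:** the tape roll, screwdriver, bin and green decoy show no change in the top view, and the jar's position is identical to the start.

**What failed or disagreed:**
- **First grip on b:** the fingers closed above the strap, because the cameras put the fingertips about 20 mm or more short of the stated length. I allowed for that from then on.
- **Turning:** neither carrier turned fully on the first roll. b also rocked past upright once when released, before standing on its own.
- **Measurement spread:** the two-view check on b's bridge had a 6.5 mm mismatch between rays, although its height agreed with the expected value. The rail position differed by 2 to 3 mm between cameras.

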